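# Fish a stray T-nut out of the clamping plate

## Task

The yellow T-nut has been left at the closed end of its slot in the aluminium clamping plate, where fingers cannot reach. With the hooked pick from the grey stand, feel the hook into the nut's threaded hole and draw the nut along the slot until it lies flat on the plate's open step, wholly clear of the lips; then lay the pick back in its stand and let go. Be gentle: nothing may be forced, as more than about 15 N from the pick on nut or plate would bruise them. Keep the fingers off the nut, and leave the black nut and the tools on the bench as they lie.

Things in the scene. Friction and masses are not known exactly. Their poses are not given: they have to be found in the camera images.
- nut_hole (a point): Yellow T-nut, about 110 g: base 36 long x 28 wide x 10 high, neck 36 x 16.5 x 8 high on top. Point: mid-nut on its top, mouth of its upright 8.5 mm through hole, 18 mm above its underside. x points along the slot to the open end, z up. A spring ball in its +y flank makes it sit 0.8 mm off the slot's middle towards its -y; sliding it takes 2 to 8 N. Up to 5 mm of play to the closed end.
- black_nut_hole (a point): Black T-nut, the same in size, in the other slot; it stays. Point: mouth of its hole, as for the yellow one.
- lip_end (a point): Fixed clamping plate, 235 x 150 x 38. Point: midway between its two T-slots, where the lips end, on the slot floor 16 mm above the bench. x points out of the slots along them, z up. Slot middles at y -31.5 and +31.5, from x -120 (closed) to 0; 18 wide between the lips, which are 28 to 38 above the bench; below them 30 wide. From x 0 to 90 the floor runs on as a bare open step.
- pick_grip (a point): Telescopic hooked pick, 160 g. Point: middle of its orange handle, 90 long (x) x 16 wide (y) x 22 high, flat sides; grip it here. x: from hook to butt, z up. From the handle's hook end, at mid height, a 7 mm round shank runs to -x, then turns straight down to a flat blunt tip 52 mm below handle middle. The shank is left drawn out differently each time: hook at x -78 to -94; stiff, it stays so under 40 N.
- pick_butt (a point): The pick: middle of the handle's butt end, 45 mm from the middle of the handle.
- rest_seat (a point): Fixed grey stand for the pick. Point: where the middle of the handle is when the pick is home, 61 mm above the bench; x and z as the pick's then, so the hook hangs at its -x end. Two 6 mm uprights: at x +36 under the handle (notch 24 wide) and at x -62 under the shank (notch 18 wide), notch cheeks 12 high, 50 wide. Between them the handle is free for the fingers.
- stud: Bystander: short dark threaded stud with a nut on it, 75 long, lying left of the plate nearer the robot.
- spanner: Bystander: steel spanner lying beyond the plate.
- strap: Bystander: dark steel clamp strap with a long slot, 120 x 30 x 16, lying beyond the stand.
- mallet: Bystander: soft-faced mallet with a wooden handle, lying at the left.
- spray: Bystander: white spray can, 52 across and 170 tall, standing at the far left.
There are look-alikes about, which are no part of the job. What is shaped like the part that bears rest_seat but green, orange or turquoise is not meant.

How it is judged:
On the way:
1. the yellow nut is drawn along its slot, out from under the lips (x of nut_hole in the frame of lip_end above 0.02 m), for 0.2 s.
At the end, for the whole second after the job is handed in: The yellow nut lies still and flat (7 degrees) on the open step, its hole 20 to 85 mm beyond the ends of the lips. The pick lies still and upright (7 degrees) in its stand, hook at the hook end, its handle's middle within 15 mm of the seat seen from above and at most 6 mm above it (x of nut_hole in the frame of lip_end between 0.02 and 0.085 m and z of nut_hole in the frame of lip_end between 0.015 and 0.021 m and angle between each of nut_hole, pick_grip's own z axis and vertical below 0.12 rad and horizontal distance between pick_grip and rest_seat below 0.015 m and z of pick_grip in the frame of rest_seat below 0.006 m and x of pick_butt in the frame of rest_seat above 0.03 m and linear speed of each of nut, pick below 0.02 m/s); the robot touches nothing.
It fails at once if the pick bears on the yellow nut with over 15 N (contact force between pick and nut above 15 N).
It fails at once if the pick bears on the plate with over 15 N (contact force between pick and plate above 15 N).
It fails at once if the fingers touch the yellow nut (contact force between the fingers and nut above 1 N).
It fails at once if the black nut is shifted by over 5 mm (distance of black_nut_hole from where it was at the start of the episode above 0.005 m).
It fails at once if a tool on the bench is shifted by over 15 mm (distance of any of stud, spanner, strap, mallet, spray from where it was at the start of the episode above 0.015 m).
It also fails if it takes over 61 s, if anything falls off the work surface, if the arm or the gripper's body presses on something with over 40 N, if the wrist force passes 120 N, or if a joint passes its speed limit or range.

## Robot

A 7-joint arm with a two-finger parallel gripper is mounted at the origin on the work surface. World frame = base frame: x ahead of the robot, y to its left, z up, the work surface at z = 0. Lengths are in m, angles in rad, forces in N, time in s.
With the tool pointing down it reaches from about 0.35 to 0.9 m from the base axis. Payload 8.1 kg.
Tool frame: the origin (TCP) lies at the very end of the fingers, on their centre line; the grasp point (between the pads) lies 19 mm behind it (grip_point_offset is the distance from the TCP to the grasp point, in m); z points along the fingers, x is the direction in which the jaws open and shut, and the axes are right-handed (so a half turn about z gives the same grasp; the last joint's range is limited). The gripper opens to 92 mm and grips with 3 to 60 N. Pads are 19 mm wide; open, the fingers measure 130 mm over their backs; the gripper's body (75 mm by 190 mm) begins 47 mm behind the grasp point.
Start: joints at [1.232, 0.434, 0.025, 1.573, -0.012, 1.134, -0.075], TCP at [0.146, -0.608, 0.227] pointing down, gripper open.
Joint ranges: [-2.62, 2.62], [-0.44, 2.09], [-1.27, 1.32], [0.08, 2.57], [-1.32, 4.46], [0.12, 2], [-2.74, 2.74]. Speed limits (rad/s): [2.22, 2.22, 3.01, 3.01, 3.14, 3.14, 3.14].

## Interface

Orientations are given as a rotation vector (axis times angle).
In Python, from cell import observe, get_image, camera_model, sign_off, grip_point_offset gives the robot as it stands.
- The arm moves only by the tool play_rows, never from a script. Its argument "rows" is a list of rows, each a list of 7 numbers: the shift along the tool's x, y, z as a fraction of full scale, then the turn, a rotation vector about the tool's x, y, z as a fraction of full scale, then the closure, from -1 (fully open) to 1 (shut). A call has 1 to 5 rows; each row shifts and turns the pose as measured when the row begins, along the tool's axes as they then stand; what a row does not reach is not made up. Full scale, the value 1, is 0.15 m for a shift and 0.5 rad for a turn. A row lasts 1/10 s, in which the tool goes at most 50 mm and 8.59 degrees, less where a joint would pass 70% of its speed; a pose out of reach is approached as far as the arm can. A call with a number of a shift or a turn outside -1 to 1 is refused whole. A call with a gripper value outside its range is refused whole. The fingers move at their own pace and stop on an object; "force" is the grip in N (left out, the last holds). Time passes only in rows, so rows that do not move let the fingers close. It gives the time, the measured TCP pose, the force and the opening at its end, in the units of the state.
- observe(): the state, without advancing time (a new reading comes with each control period).
- get_image(name): name is "side" or "top"; returns the picture (400x640x3 uint8, blue, green, red); there is no depth.
- camera_model(name): a dict with "K" (3x3 intrinsics, pixels), "R" (3x3) and "t" (3): a world point X has camera coordinates R X + t. Camera axes: x right, y down, z forward; pixel columns grow to the right and rows downward; lengths in m; the calibration is good to about 2 mm. A picture is of the moment at which its call begins. camera_model takes no time and is no camera call.
- sign_off(): hands the job in, once; it reports no verdict.
The state is a dict: "clock": time; "joints": joint angles; "dq": joint speeds; "joint_efforts": joint torques, N m; "position": TCP position; "ee_rot": TCP orientation; "force": force on the tool from outside, world axes, zero at the start; "ft_torque": the same for the moment, N m; "width": opening from 0.0 (shut) to 1.0 (fully open).
Only numpy, scipy, OpenCV 4.12 (cv2) and the standard library are available. Lean on these libraries where they do the work, as an engineer would, in place of code of your own. Each camera call takes 0.05 s, during which the arm holds its last target.

## Working session

There is one attempt and no reset: what is moved stays moved. The work goes in short steps, Python scripts to look and compute and a tool call to move; the robot and the scene stay as the last step left them, time stands still between calls to the robot, and variables do not carry over. Pictures are saved under pics/ and viewed, and the job is handed in when it is done.

Besides the shell and the picture viewer there is one more tool, called after "Request:" as a command line: name --pt "numbers of a row" for each row, then --argument value for the rest. play_rows: Moves the arm, as the interface text tells. Its arguments: {"type":"object","properties":{"rows":{"type":"array","items":{"type":"array","items":{"type":"number"}}},"force":{"type":"number"}},"required":["rows"]}

```bash
ls; mkdir -p pics; python3 - <<'E'
from cell import *
import cv2
for n in ("side","top"):
    cv2.imwrite(f"pics/{n}0.png",get_image(n)); c=camera_model(n); print(n,c)
print(observe(), grip_point_offset)
E
```

```text
pics
side {'K': array([[384.53591864,   0.        , 319.97505483],
       [  0.        , 384.53591864, 199.37747995],
       [  0.        ,   0.        ,   1.        ]]), 'R': array([[-0.75003911, -0.66107563, -0.02050247],
       [-0.3474042 ,  0.42015519, -0.83831971],
       [ 0.56280695, -0.62164992, -0.54479327]]), 't': array([0.39272681, 0.27124499, 0.84577447])}
top {'K': array([[446.75721605,   0.        , 316.99900739],
       [  0.        , 446.75721605, 202.20329747],
       [  0.        ,   0.        ,   1.        ]]), 'R': array([[ 0.00756834, -0.9998727 ,  0.01404651],
       [-0.99765003, -0.0085066 , -0.06798564],
       [ 0.06809647, -0.01349897, -0.99758741]]), 't': array([-0.01324185,  0.52899665,  1.17790729])}
{'clock': 0.1, 'joints': array([ 1.23240323,  0.43514806,  0.02495101,  1.57402272, -0.01161821,
        1.13403687, -0.07507329]), 'dq': array([-8.63369588e-04, -6.57668382e-05,  2.04336777e-04, -1.20405851e-03,
       -6.50277366e-04, -9.59437021e-05, -1.98876750e-05]), 'joint_efforts': array([ 3.34514574e-03, -6.69116735e+01,  9.87960510e-01, -3.15142536e+01,
       -6.05047890e-02,  3.72662453e-02,  7.48748766e-05]), 'position': array([ 0.145861  , -0.60724351,  0.22602004]), 'ee_rot': array([-2.46663822e+00,  1.94425376e+00,  1.91233283e-03]), 'force': array([ 0.27958407,  0.08394366, -0.41172679]), 'ft_torque': array([-0.04165916,  0.01359094, -0.03560177]), 'width': 0.9985261548561883} 0.0188
```

View pics/side0.png

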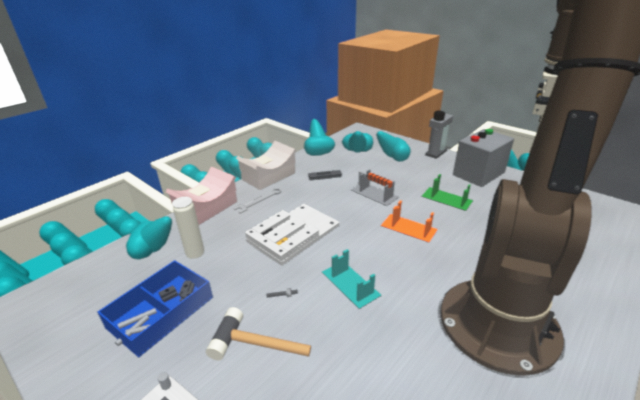

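View pics/top0.png

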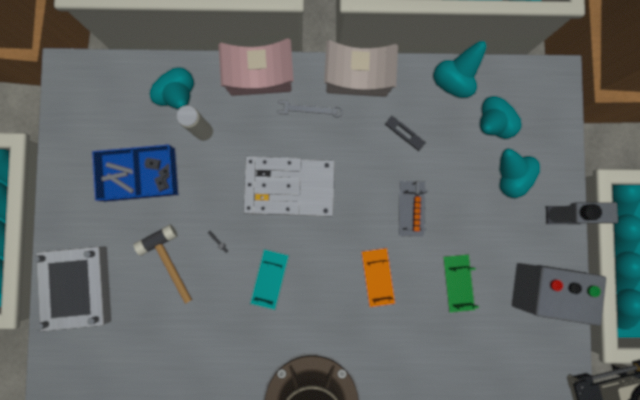

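The grey stand with the orange-handled pick is at top (412,208) and side (375,187). The look-alikes are turquoise (270,280), orange (378,278) and green (460,283), so the grey one is the right stand. The plate is at top (290,186), with the yellow nut at (262,197) and the black nut at (263,174). I'll enlarge these to confirm.

```bash
python3 - <<'E'
import cv2,numpy as np
t=cv2.imread("pics/top0.png");s=cv2.imread("pics/side0.png")
def c(im,x0,y0,x1,y1,k): return cv2.resize(im[y0:y1,x0:x1],None,fx=k,fy=k,interpolation=cv2.INTER_CUBIC)
cv2.imwrite("pics/c1.png",c(t,235,145,345,225,7))
cv2.imwrite("pics/c2.png",c(t,385,170,445,245,8))
cv2.imwrite("pics/c3.png",c(s,240,160,400,270,5))
E
```

```text
(no output)
```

View pics/c1.png

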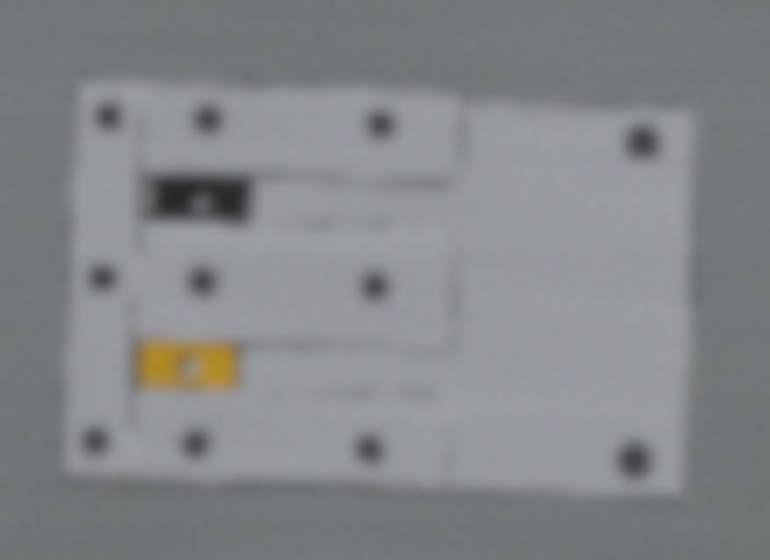

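View pics/c2.png

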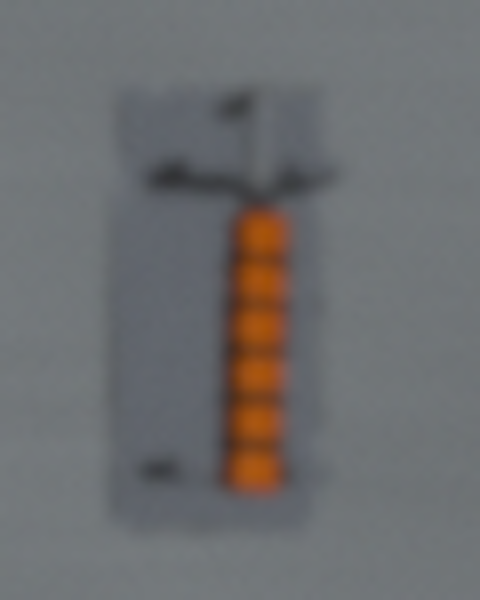

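View pics/c3.png

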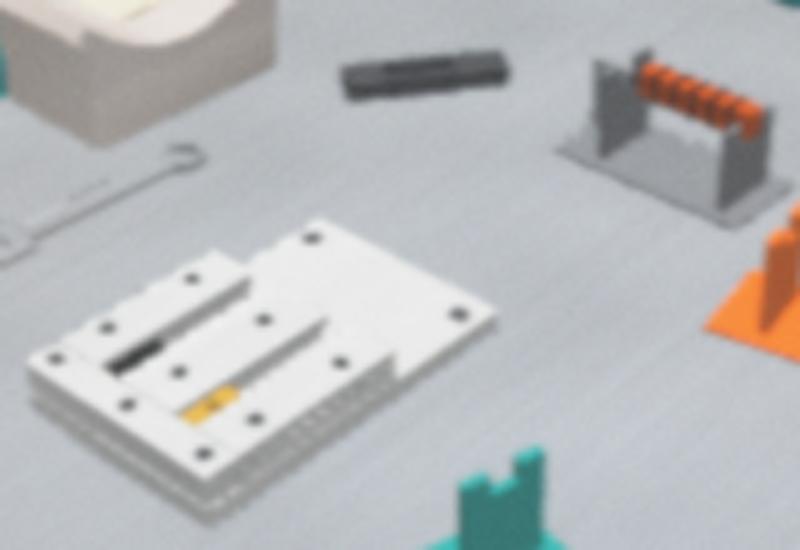

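```bash
cat > h.py <<'E'
import numpy as np,cv2
from cell import *
from scipy.spatial.transform import Rotation as Rn
def proj(n,X):
    c=camera_model(n);p=c["K"]@(c["R"]@np.asarray(X,float)+c["t"]);return p[:2]/p[2]
def ray(n,u,v,z):
    c=camera_model(n);d=c["R"].T@np.linalg.inv(c["K"])@np.array([u,v,1.]);o=-c["R"].T@c["t"]
    return o+d*(z-o[2])/d[2]
def tri(ut,us):
    A=[];b=[]
    for n,(u,v) in (("top",ut),("side",us)):
        c=camera_model(n);P=c["K"]@np.c_[c["R"],c["t"]]
        for k,w in ((0,u),(1,v)):
            r=P[k]-w*P[2];A.append(r[:3]/600);b.append(-r[3]/600)
    s=np.linalg.lstsq(np.array(A),np.array(b),rcond=None);return s[0]
def crop(n,fn,x0,y0,x1,y1,k,im=None):
    im=get_image(n) if im is None else im
    cv2.imwrite(fn,cv2.resize(im[y0:y1,x0:x1],None,fx=k,fy=k,interpolation=cv2.INTER_CUBIC))
E
python3 - <<'E'
from h import *
f=lambda x,y:(235+x/7,145+y/7)
print("nut top", ray("top",*f(195,367),34))if 0 else None
# image coords ~ (crop+.5)/7-.5, ignore
print("hole top",ray("top",*f(192,369),.034), "black",ray("top",*f(203,202),.034))
g=lambda x,y:(240+x/5,160+y/5)
print("hole side",ray("side",*g(211,405),.034))
print("lips ends z38 mid",ray("top",*f(455,270),.038))
for p,z in (((80,85),.038),((67,475),.038),((692,110),.016),((683,493),.016)): print(ray("top",*f(*p),z))
for p,z in (((28,362),.038),((210,472),.038),((318,218),.016),((497,312),.016)): print("s",ray("side",*g(*p),z))
q=lambda x,y:(385+x/8,170+y/8)
print("handle",ray("top",*q(262,208),.072),ray("top",*q(255,492),.072))
print("base ",[ray("top",*q(*p),.003)[:2].round(4) for p in ((115,90),(320,95),(115,525),(310,530))])
E
```

```text
hole top [0.5386448  0.13532268 0.034     ] black [0.60204822 0.1321729  0.034     ]
hole side [0.53879404 0.13704636 0.034     ]
lips ends z38 mid [0.57661794 0.03651259 0.038     ]
[0.64558111 0.17883952 0.038     ]
[0.49810779 0.1810025  0.038     ]
[ 0.64190717 -0.05368793  0.016     ]
[ 0.4940904  -0.05098236  0.016     ]
s [0.64105233 0.17982166 0.038     ]
s [0.49595837 0.17856253 0.038     ]
s [ 0.63949115 -0.05275703  0.016     ]
s [ 0.48811568 -0.04743511  0.016     ]
handle [ 0.54357026 -0.2667493   0.072     ] [ 0.45262191 -0.26379793  0.072     ]
base  [array([ 0.5893, -0.2334]), array([ 0.5882, -0.3035]), array([ 0.4414, -0.2326]), array([ 0.4402, -0.2988])]
```

```bash
cat >> h.py <<'E'
def plan(p,az,maxs=0.045,st=None,nprint=30):
    """target TCP p, tool down, tool x at azimuth az (deg). prints rows"""
    o=st or observe();R0=Rn.from_rotvec(o["ee_rot"]);p0=o["position"]
    a=np.radians(az);X=np.array([np.cos(a),np.sin(a),0]);Z=np.array([0,0,-1.]);R1=Rn.from_matrix(np.c_[X,np.cross(Z,X),Z])
    d=np.asarray(p)-p0;w=(R0.inv()*R1).as_rotvec()
    n=max(int(np.ceil(max(np.linalg.norm(d)/maxs,np.linalg.norm(w)/0.14))),1)
    print("n",n,"dist",np.linalg.norm(d).round(4),"turn(tool,deg)",np.degrees(w).round(2))
    for i in range(n):
        Ri=R0*Rn.from_rotvec(w*i/n)
        print((Ri.inv().apply(d/n)/.15).round(3).tolist()+(w/n/.5).round(3).tolist())
E
python3 - <<'E'
from h import *
print(ray("side",381,178,.061),ray("side",240+640/5,160+70/5,.072))
for z in (0,.1,.15): print(ray("top",520,265,z),ray("top",605,330,z),ray("side",455,180,z))
print(proj("side",(.498,-.2653,.061)))
plan((.40,-.36,.28),-91.8)
E
```

```text
[ 0.4994157  -0.27854485  0.061     ] [ 0.53703932 -0.25714581  0.072     ]
[ 0.36450075 -0.56049756  0.        ] [ 0.19240917 -0.78651164  0.        ] [ 0.34567013 -0.52357552  0.        ]
[ 0.37136507 -0.51363077  0.1       ] [ 0.21348165 -0.72098475  0.1       ] [ 0.28349303 -0.35193173  0.1       ]
[ 0.37479723 -0.49019738  0.15      ] [ 0.22401789 -0.6882213   0.15      ] [ 0.25240448 -0.26610984  0.15      ]
[379.08582334 179.6982598 ]
n 8 dist 0.3586 turn(tool,deg) [ 0.02  0.08 15.31]
[-0.151, -0.254, -0.045, 0.0, 0.0, 0.067]
[-0.159, -0.249, -0.045, 0.0, 0.0, 0.067]
[-0.168, -0.243, -0.045, 0.0, 0.0, 0.067]
[-0.176, -0.238, -0.045, 0.0, 0.0, 0.067]
[-0.183, -0.232, -0.045, 0.0, 0.0, 0.067]
[-0.191, -0.225, -0.045, 0.0, 0.0, 0.067]
[-0.198, -0.219, -0.045, 0.0, 0.0, 0.067]
[-0.206, -0.212, -0.045, 0.0, 0.0, 0.067]
```

Request:
play_rows --pt "0 0 -0.3 0 0 0 -1" --pt "-0.15 -0.25 -0.2 0 0 0.067 -1" --pt "-0.16 -0.25 0 0 0 0.067 -1" --pt "-0.17 -0.24 0 0 0 0.067 -1" --pt "-0.18 -0.24 0 0 0 0.067 -1" --force 60

```text
clock: 0.6
position: [0.2681, -0.4845, 0.3]
ee_rot: [-2.312, 2.127, 0.011]
force: [0.6, -0.6, 0.3]
width: 0.997
```

```bash
python3 - <<'E'
from h import *
o=observe();print(o["clock"],o["position"],o["joints"])
crop("side","pics/s1.png",300,150,460,250,5)
plan((.498,-.2653,.15),-91.8)
E
```

```text
0.6 [ 0.26807844 -0.48453639  0.30002449] [ 0.97628575  0.27116458 -0.01066005  1.63029767  0.00439267  1.24679425
 -0.52270297]
n 8 dist 0.3423 turn(tool,deg) [0.05 0.48 7.02]
[-0.159, -0.201, 0.126, 0.0, 0.002, 0.031]
[-0.162, -0.198, 0.126, 0.0, 0.002, 0.031]
[-0.165, -0.196, 0.126, 0.0, 0.002, 0.031]
[-0.168, -0.193, 0.126, 0.0, 0.002, 0.031]
[-0.171, -0.19, 0.126, 0.0, 0.002, 0.031]
[-0.174, -0.188, 0.126, 0.0, 0.002, 0.031]
[-0.177, -0.185, 0.125, 0.0, 0.002, 0.031]
[-0.18, -0.182, 0.125, 0.0, 0.002, 0.031]
```

View pics/s1.png

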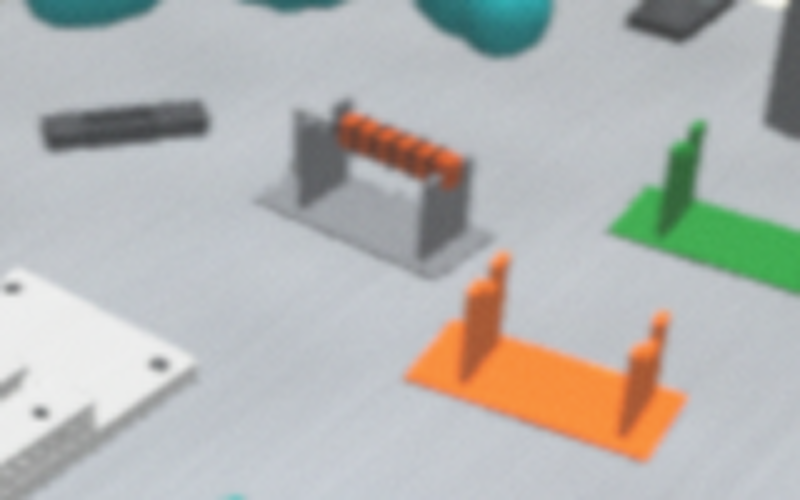

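The side view agrees with the top view: the handle's middle is at (380,180) and I predicted (379,180).

Request:
play_rows --pt "-0.16 -0.2 0.08 0 0 0.03 -1" --pt "-0.16 -0.2 0.1 0 0 0.03 -1" --pt "-0.16 -0.2 0.12 0 0 0.03 -1" --pt "-0.17 -0.19 0.12 0 0 0.03 -1" --pt "-0.17 -0.19 0.12 0 0 0.03 -1"

```text
clock: 1.15
position: [0.4169, -0.3449, 0.2193]
ee_rot: [-2.23, 2.209, 0.004]
force: [0.7, -0.8, -0.6]
width: 1.003
```

```bash
python3 - <<'E'
from h import *
plan((.498,-.2653,.15),-91.8)
E
```

```text
n 3 dist 0.1331 turn(tool,deg) [-0.02  0.21  2.36]
[-0.174, -0.182, 0.155, -0.0, 0.002, 0.027]
[-0.177, -0.18, 0.154, -0.0, 0.002, 0.027]
[-0.18, -0.177, 0.154, -0.0, 0.002, 0.027]
```

Request:
play_rows --pt "-0.18 -0.18 0.15 0 0 0.03 -1" --pt "-0.18 -0.18 0.15 0 0 0.03 -1" --pt "-0.18 -0.18 0.15 0 0 0.03 -1" --pt "-0.05 -0.05 0.05 0 0 0.01 -1" --pt "0 0 0 0 0 0 -1"

```text
clock: 1.65
position: [0.5108, -0.2472, 0.1382]
ee_rot: [-2.181, 2.256, 0.013]
force: [-0.8, -0.4, 0.3]
width: 0.999
```

```bash
python3 - <<'E'
from h import *
im=get_image("top")
crop("top","pics/t2.png",360,160,480,250,6,im)
im=get_image("side")
crop("side","pics/s2.png",320,100,460,230,5,im)
plan((.498,-.2653,.10),-91.8)
print(proj("top",observe()["position"]))
E
```

```text
n 1 dist 0.0442 turn(tool,deg) [ 0.14  0.39 -0.28]
[0.111, 0.075, 0.262, 0.005, 0.014, -0.01]
[417.33789156 207.56384222]
```

View pics/t2.png

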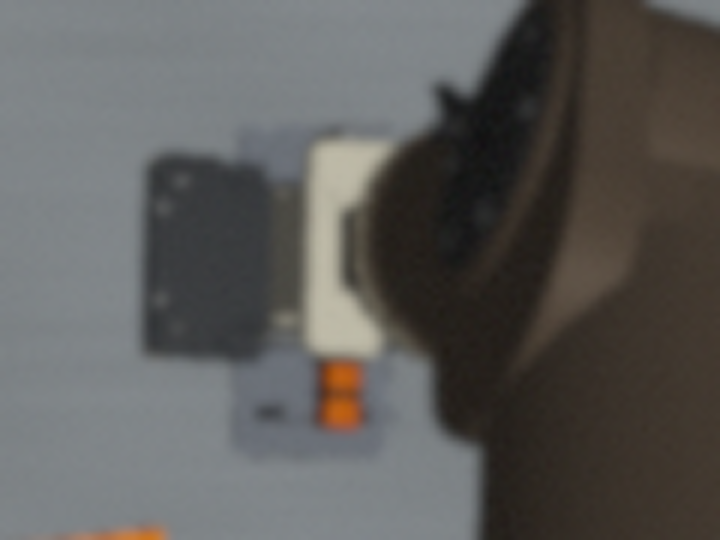

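View pics/s2.png

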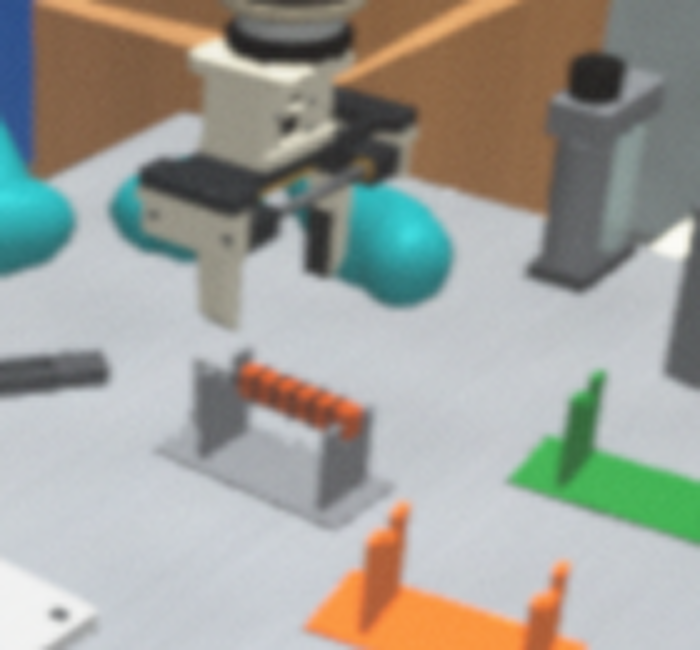

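The gripper stands over the stand, with the jaws straddling the handle at side crop (300,400). It's about 22 mm off in xy. I'll correct that, then descend.

Request:
play_rows --pt "0.11 0.075 0.05 0.005 0.012 -0.01 -1" --pt "0 0 0 0 0 0 -1" --pt "0 0 0 0 0 0 -1"

```text
clock: 2.05
position: [0.4959, -0.2709, 0.1345]
ee_rot: [2.18, -2.262, 0.006]
force: [-0.2, -0.0, 0.5]
width: 0.999
```

```bash
python3 - <<'E'
from h import *
o=observe();print(o["position"],o["dq"].round(3))
plan((.498,-.2653,.042),-91.8)
E
```

```text
[ 0.49590745 -0.27085439  0.13446304] [ 0.037 -0.01   0.024  0.012  0.017  0.005  0.011]
n 3 dist 0.0927 turn(tool,deg) [-0.14 -0.15 -0.3 ]
[-0.013, -0.004, 0.205, -0.002, -0.002, -0.004]
[-0.013, -0.004, 0.205, -0.002, -0.002, -0.004]
[-0.013, -0.004, 0.205, -0.002, -0.002, -0.004]
```

Request:
play_rows --pt "-0.02 -0.01 0.15 0 0 -0.005 -1" --pt "-0.01 0 0.15 0 0 0 -1" --pt "0 0 0.1 0 0 0 -1" --pt "0 0 0.05 0 0 0 -1" --pt "0 0 0 0 0 0 -1"

```text
clock: 2.55
position: [0.4987, -0.2718, 0.0701]
ee_rot: [-2.174, 2.266, -0.019]
force: [0.1, -0.3, -0.4]
width: 1.002
```

```bash
python3 - <<'E'
from h import *
plan((.498,-.2653,.042),-91.8)
crop("side","pics/s3.png",320,100,460,230,5)
E
```

```text
n 1 dist 0.0289 turn(tool,deg) [-0.57 -0.41 -0.58]
[-0.045, 0.008, 0.187, -0.02, -0.014, -0.02]
```

View pics/s3.png

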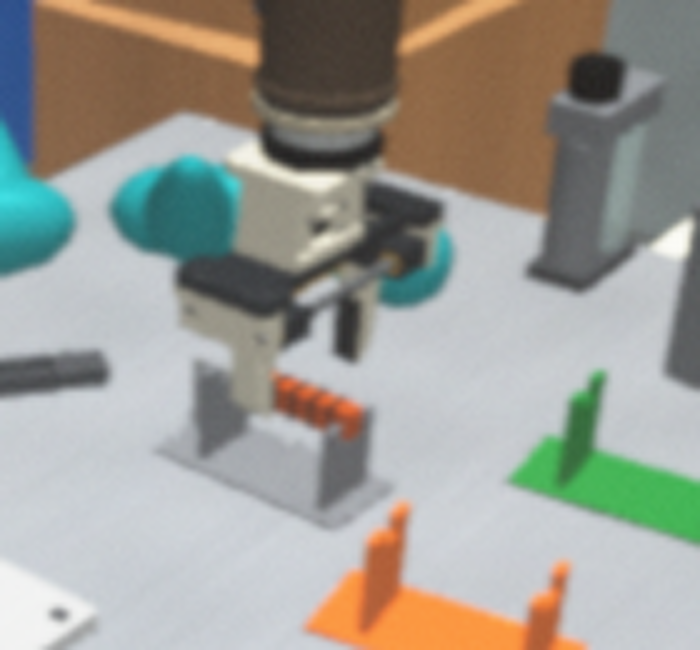

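The fingers straddle the handle: the near finger is at crop (255,390), in front of the orange handle. I'll go down and close.

Request:
play_rows --pt "-0.045 0.008 0.1 -0.02 -0.014 -0.02 -1" --pt "0 0 0.07 0 0 0 -1" --pt "0 0 0.03 0 0 0 -1" --pt "0 0 0 0 0 0 -1"

```text
clock: 3.0
position: [0.4996, -0.2655, 0.0404]
ee_rot: [-2.186, 2.255, -0.005]
force: [-0.4, 0.1, 0.4]
width: 0.999
```

```bash
python3 - <<'E'
from h import *
plan((.498,-.2653,.042),-91.8)
E
```

```text
n 1 dist 0.0023 turn(tool,deg) [-0.17 -0.07  0.02]
[-0.001, 0.011, -0.011, -0.006, -0.002, 0.001]
```

Request:
play_rows --pt "0 0.01 -0.01 0 0 0 1" --pt "0 0 0 0 0 0 1" --pt "0 0 0 0 0 0 1" --pt "0 0 0 0 0 0 1" --pt "0 0 0 0 0 0 1" --force 12

```text
clock: 3.5
position: [0.4985, -0.2659, 0.0429]
ee_rot: [-2.185, 2.255, -0.007]
force: [0.5, 0.6, 0.0]
width: 0.615
```

Request:
play_rows --pt "0 0 0 0 0 0 1" --pt "0 0 0 0 0 0 1" --pt "0 0 0 0 0 0 1" --force 60

```text
clock: 3.8
position: [0.4986, -0.266, 0.0432]
ee_rot: [-2.185, 2.255, -0.007]
force: [-0.2, -0.5, -0.3]
width: 0.35
```

```bash
python3 - <<'E'
from h import *
o=observe();print(o)
crop("side","pics/s4.png",320,100,460,230,5)
E
```

```text
{'clock': 3.8, 'joints': array([ 0.47966999,  0.55685878, -0.11736572,  1.90392641,  0.09893632,
        0.6812059 , -1.29893565]), 'dq': array([ 0.0015733 , -0.0013229 , -0.00072379,  0.00131656,  0.0011734 ,
        0.00113777, -0.00144988]), 'joint_efforts': array([ 6.62457518e-03, -6.63167095e+01, -1.25351328e+00, -2.20321798e+01,
       -2.27007607e-02, -9.86999413e-02, -3.73869661e-04]), 'position': array([ 0.49864409, -0.26596448,  0.04316064]), 'ee_rot': array([-2.18503065,  2.25476068, -0.00748182]), 'force': array([-0.2176291 , -0.45365082, -0.32130342]), 'ft_torque': array([ 0.03881743,  0.02642622, -0.03891953]), 'width': 0.350055407834042}
```

View pics/s4.png

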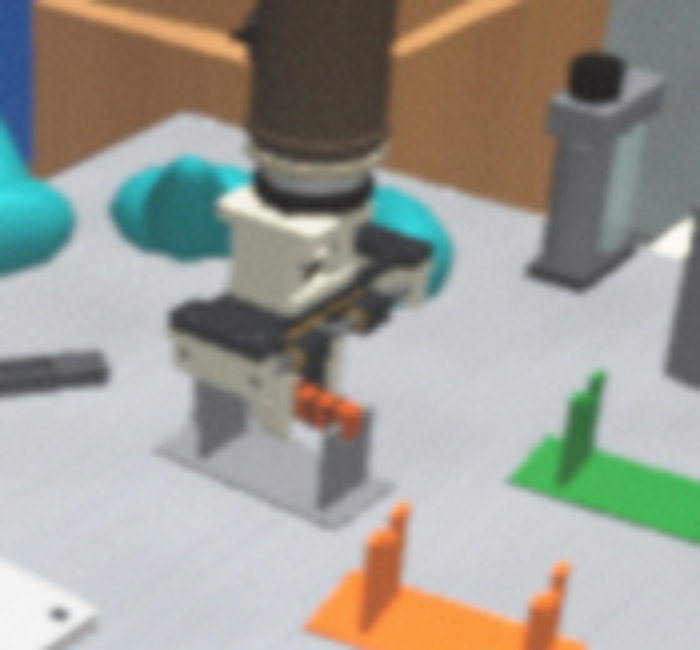

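Request:
play_rows --pt "0 0 0 0 0 0 1" --pt "0 0 0 0 0 0 1" --pt "0 0 0 0 0 0 1" --pt "0 0 0 0 0 0 1"

```text
clock: 4.25
position: [0.4986, -0.2661, 0.0432]
ee_rot: [-2.185, 2.255, -0.008]
force: [-0.5, 0.0, -0.9]
width: 0.172
```

Request:
play_rows --pt "0 0 -0.05 0 0 0 1" --pt "0 0 -0.1 0 0 0 1" --pt "0 0 -0.15 0 0 0 1" --pt "0 0 -0.15 0 0 0 1" --pt "0 0 -0.05 0 0 0 1"

```text
clock: 4.75
position: [0.4964, -0.2648, 0.12]
ee_rot: [2.187, -2.255, -0.001]
force: [0.6, 0.1, -1.3]
width: 0.169
```

```bash
python3 - <<'E'
from h import *
o=observe();print(o["position"],o["force"],o["ft_torque"],o["width"]*92)
crop("side","pics/s5.png",310,80,450,210,5)
crop("top","pics/t5.png",360,140,480,250,6)
E
```

```text
[ 0.49636924 -0.2647927   0.11997794] [ 0.61079564  0.05690722 -1.28695755] [-0.0290224  -0.03639423 -0.04695727] 15.522754223445174
```

View pics/s5.png

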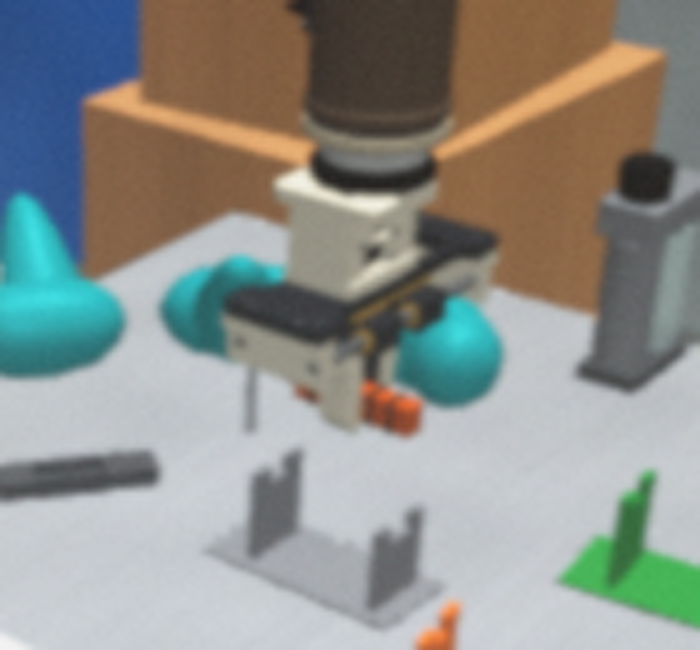

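View pics/t5.png

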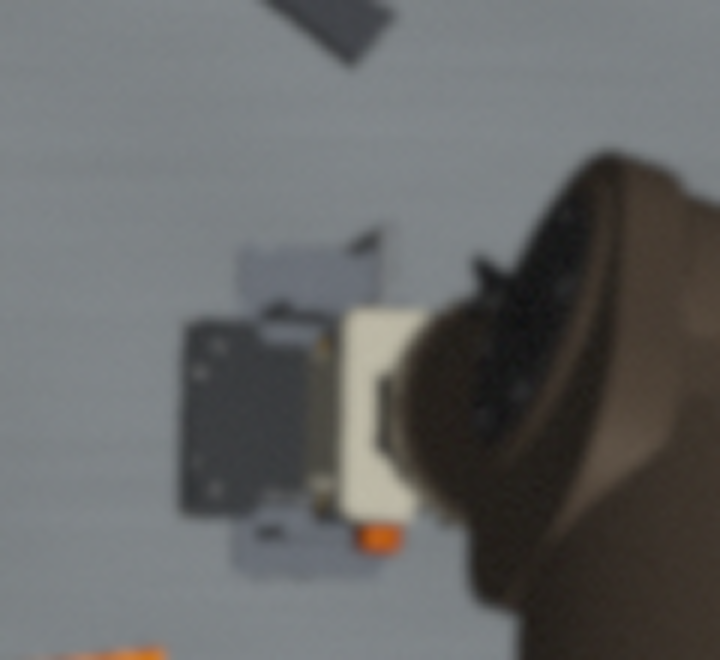

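```bash
python3 - <<'E'
from h import *
print(ray("side",310+250/5,80+431/5,.0858),ray("top",360+388/6,140+224/6,.141))
import numpy as np
# rotated target
print(proj("top",(.58,-.267,.0858)))
E
```

```text
[ 0.57479225 -0.26324054  0.0858    ] [ 0.58320788 -0.26729679  0.141     ]
[419.03454801 181.26953237]
```

```bash
cat >> h.py <<'E'
A=-91.0; D=0.081
a=np.radians(A);UX=np.array([np.cos(a),np.sin(a),0]);UY=np.array([-np.sin(a),np.cos(a),0]);L=np.array([.5695,.0363,0.016])
def hook(o):
    R=Rn.from_rotvec(o["ee_rot"]).as_matrix();h=o["position"]-D*R[:,1]+.0342*R[:,2];e=h-L
    return np.array([e@UX,e@UY,h[2]])*1000
def stat(o=None):
    o=o or observe();R=Rn.from_rotvec(o["ee_rot"]).as_matrix()
    f=o["force"];print("t",round(o["clock"],2),"hook plate mm",hook(o).round(2),"F plate",[round(float(v),2) for v in (f@UX,f@UY,f[2])],"az",np.degrees(np.arctan2(R[1,0],R[0,0])).round(2),"tilt",(np.degrees(R[:2,2])).round(2),"T",o["ft_torque"].round(2))
def to(px,py,z,az=-1.0,maxs=.045):
    """hook target in plate mm"""
    h=L+UX*px/1000+UY*py/1000;b=np.radians(az);ty=np.array([np.sin(b),-np.cos(b),0])
    t=h+D*ty;t[2]=z/1000+.0342
    plan(t,az,maxs)
E
python3 - <<'E'
from h import *
stat();to(-60,-31.5,86)
E
```

```text
t 4.85 hook plate mm [303.37  12.83  84.6 ] F plate [-0.16, -0.87, -1.83] az -91.78 tilt [-0.05  0.02] T [ 0.03  0.02 -0.01]
n 12 dist 0.2837 turn(tool,deg) [ 2.000e-02  5.000e-02 -9.078e+01]
[-0.157, -0.018, -0.001, 0.0, 0.0, -0.264]
[-0.153, -0.039, -0.001, 0.0, 0.0, -0.264]
[-0.146, -0.058, -0.001, 0.0, 0.0, -0.264]
[-0.137, -0.077, -0.001, 0.0, 0.0, -0.264]
[-0.126, -0.095, -0.001, 0.0, 0.0, -0.264]
[-0.112, -0.11, -0.001, 0.0, 0.0, -0.264]
[-0.097, -0.124, -0.001, 0.0, 0.0, -0.264]
[-0.08, -0.136, -0.001, 0.0, 0.0, -0.264]
[-0.061, -0.145, -0.001, 0.0, 0.0, -0.264]
[-0.042, -0.152, -0.001, 0.0, 0.0, -0.264]
[-0.021, -0.156, -0.001, 0.0, 0.0, -0.264]
[-0.0, -0.158, -0.001, 0.0, 0.0, -0.264]
```

Request:
play_rows --pt "-0.13 -0.02 -0.01 0 0 -0.24 1" --pt "-0.15 -0.04 -0.01 0 0 -0.25 1" --pt "-0.146 -0.058 0 0 0 -0.264 1" --pt "-0.137 -0.077 0 0 0 -0.264 1" --pt "-0.126 -0.095 0 0 0 -0.264 1"

```text
clock: 5.35
position: [0.5113, -0.1528, 0.1165]
ee_rot: [2.793, -1.43, -0.011]
force: [0.8, -0.0, -1.1]
width: 0.169
```

Request:
play_rows --pt "-0.11 -0.11 0 0 0 -0.26 1" --pt "-0.095 -0.125 0 0 0 -0.26 1" --pt "-0.08 -0.135 0 0 0 -0.26 1" --pt "-0.06 -0.145 0 0 0 -0.2 1" --pt "-0.02 -0.08 0 0 0 -0.1 1"

```text
clock: 5.85
position: [0.5244, -0.0411, 0.1103]
ee_rot: [-3.085, 0.59, 0.026]
force: [0.5, -0.3, -1.2]
width: 0.171
```

```bash
python3 - <<'E'
from h import *
stat();to(-60,-31.5,70);print(observe()["position"],observe()["joints"])
E
```

```text
t 5.85 hook plate mm [  2.28 -15.69  75.89] F plate [0.26, 0.51, -1.24] az -21.67 tilt [-0.94  0.2 ] T [-0.07 -0.17 -0.02]
n 3 dist 0.0588 turn(tool,deg) [-1.000e-02  9.600e-01 -2.067e+01]
[-0.019, -0.128, 0.014, -0.0, 0.011, -0.24]
[-0.004, -0.13, 0.013, -0.0, 0.011, -0.24]
[0.012, -0.129, 0.013, -0.0, 0.011, -0.24]
[ 0.52442372 -0.04109788  0.11031442] [ 0.33184523  0.46454404 -0.47351998  1.90510547  0.2682933   0.85135371
 -0.65843022]
```

Request:
play_rows --pt "-0.02 -0.12 0 0 0.011 -0.22 1" --pt "0 -0.12 0 0 0.011 -0.22 1" --pt "0.01 -0.08 0 0 0 -0.15 1" --pt "0 -0.02 0 0 0 -0.05 1" --pt "0 0 0 0 0 0 1"

```text
clock: 6.35
position: [0.5347, 0.0103, 0.106]
ee_rot: [-3.14, 0.075, 0.019]
force: [-0.1, 0.1, -2.4]
width: 0.171
```

```bash
python3 - <<'E'
from h import *
stat();to(-60,-31.5,55)
E
```

```text
t 6.35 hook plate mm [-54.36 -32.3   71.84] F plate [-0.09, -0.15, -2.39] az -2.75 tilt [-0.68  0.05] T [-0.09 -0.16 -0.01]
n 1 dist 0.018 turn(tool,deg) [-0.03  0.68 -1.75]
[0.019, -0.038, 0.112, -0.001, 0.024, -0.061]
```

Request:
play_rows --pt "0.02 -0.035 0.06 0 0.024 -0.05 1" --pt "0 0 0.03 0 0 -0.01 1" --pt "0 0 0 0 0 0 1" --pt "0 0 0 0 0 0 1"

```text
clock: 6.75
position: [0.5371, 0.0126, 0.0901]
ee_rot: [3.14, -0.037, -0.001]
force: [-0.7, -0.2, -1.6]
width: 0.167
```

```bash
python3 - <<'E'
from h import *
stat();to(-60,-31.5,50)
crop("side","pics/s6.png",230,130,370,260,5)
crop("top","pics/t6.png",235,145,345,225,7)
print((proj("side",L+UX*-.06+UY*-.0315+[0,0,.039])-[230,130])*5)
E
```

```text
t 6.75 hook plate mm [-56.7  -31.52  55.76] F plate [0.22, -0.71, -1.6] az -1.34 tilt [-0.05 -0.07] T [-0.04 -0.14  0.08]
n 1 dist 0.0067 turn(tool,deg) [ 0.07  0.05 -0.34]
[0.003, -0.022, 0.039, 0.002, 0.002, -0.012]
[310.56651007 489.51277346]
```

View pics/s6.png

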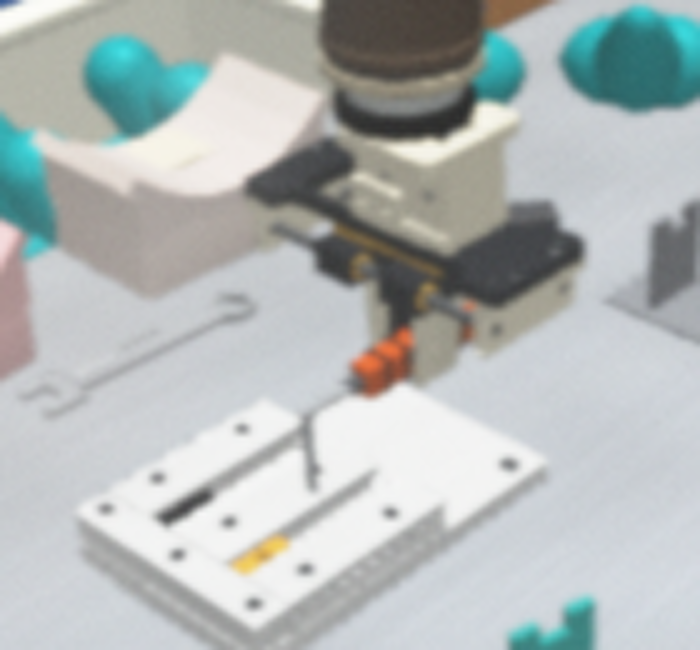

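View pics/t6.png

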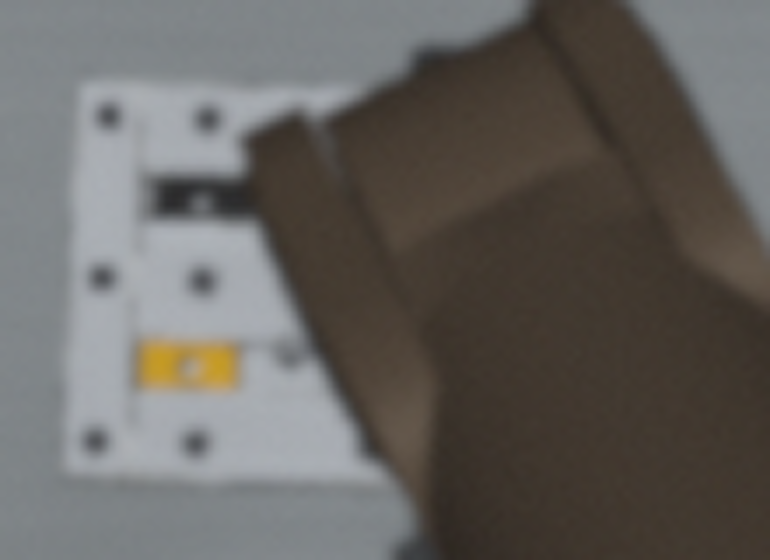

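```bash
python3 - <<'E'
from h import *
for n,u,v,z in (("side",230+314/5,130+488/5,.0558),("top",235+288/7,145+355/7,.109)):
    e=ray(n,u,v,z)-L;print(n,e@UX*1000,e@UY*1000)
E
```

```text
side -58.50404436163301 -32.73993111031186
top -56.528733372932194 -32.39187058745595
```

The hook tip is over the yellow slot, at side crop (314,487) and top crop (288,355), and both views put it within 1 mm of the slot middle. I'll lower it 8 mm into the slot, in front of the nut.

Request:
play_rows --pt "0 0 0.06 0 0 -0.012 1" --pt "0 0 0.04 0 0 0 1" --pt "0 0 0.02 0 0 0 1" --pt "0 0 0.01 0 0 0 1" --pt "0 0 0 0 0 0 1"

```text
clock: 7.35
position: [0.5373, 0.0123, 0.0691]
ee_rot: [3.14, -0.028, -0.001]
force: [-0.9, 0.1, -1.2]
width: 0.166
```

```bash
python3 - <<'E'
from h import *
stat()
E
```

```text
t 7.35 hook plate mm [-56.36 -31.75  34.81] F plate [-0.1, -0.93, -1.22] az -1.01 tilt [-0.02 -0.07] T [-0.08 -0.06  0.05]
```

Request:
play_rows --pt "0 0 0.025 0 0 0 1" --pt "0 0 0.01 0 0 0 1" --pt "0 0 0 0 0 0 1"

```text
clock: 7.65
position: [0.5375, 0.0123, 0.0636]
ee_rot: [3.14, -0.028, 0.0]
force: [-0.5, -0.2, -1.6]
width: 0.168
```

```bash
python3 - <<'E'
from h import *
stat()
E
```

```text
t 7.65 hook plate mm [-56.43 -31.5   29.32] F plate [0.18, -0.48, -1.59] az -1.01 tilt [ 0.   -0.07] T [-0.05 -0.09  0.04]
```

Request:
play_rows --pt "0.015 0 0 0 0 0 1" --pt "0.01 0 0 0 0 0 1" --pt "0 0 0 0 0 0 1"

```text
clock: 7.95
position: [0.5419, 0.0123, 0.0639]
ee_rot: [3.14, -0.028, 0.001]
force: [-0.3, -0.1, -1.6]
width: 0.168
```

```bash
python3 - <<'E'
from h import *
stat()
E
```

```text
t 7.95 hook plate mm [-56.52 -27.14  29.57] F plate [0.15, -0.34, -1.56] az -1.01 tilt [ 0.03 -0.07] T [ 0.01 -0.11 -0.02]
```

Request:
play_rows --pt "0.007 0 0 0 0 0 1" --pt "0.007 0 0 0 0 0 1"

```text
clock: 8.15
position: [0.5431, 0.0122, 0.0637]
ee_rot: [3.14, -0.027, -0.002]
force: [-2.7, -1.0, -0.7]
width: 0.171
```

```bash
python3 - <<'E'
from h import *
stat()
E
```

```text
t 8.15 hook plate mm [-56.38 -26.1   29.35] F plate [1.1, -2.66, -0.7] az -0.98 tilt [-0.08 -0.1 ] T [-0.01  0.67  0.24]
```

Request:
play_rows --pt "0.003 0 0 0 0 0 1"

```text
clock: 8.25
position: [0.5429, 0.0121, 0.0636]
ee_rot: [3.139, -0.026, -0.004]
force: [-3.0, 0.7, 0.2]
width: 0.17
```

```bash
python3 - <<'E'
from h import *
stat()
E
```

```text
t 8.25 hook plate mm [-56.31 -26.28  29.19] F plate [-0.65, -3.05, 0.23] az -0.96 tilt [-0.14 -0.11] T [0.08 0.56 0.19]
```

Request:
play_rows --pt "-0.01 0 0 0 0 0 1" --pt "-0.03 0 0 0 0 0 1" --pt "-0.02 0 0 0 0 0 1" --pt "0 0 0 0 0 0 1"

```text
clock: 8.65
position: [0.5343, 0.0125, 0.0639]
ee_rot: [3.14, -0.027, -0.0]
force: [-0.1, 0.5, -1.6]
width: 0.168
```

```bash
python3 - <<'E'
from h import *
stat()
E
```

```text
t 8.65 hook plate mm [-56.53 -34.83  29.54] F plate [-0.53, -0.1, -1.57] az -0.99 tilt [-0.01 -0.08] T [-0.05 -0.13 -0.  ]
```

Request:
play_rows --pt "-0.007 0 0 0 0 0 1" --pt "-0.007 0 0 0 0 0 1"

```text
clock: 8.85
position: [0.5324, 0.0125, 0.0641]
ee_rot: [3.14, -0.028, 0.001]
force: [0.2, -1.1, -1.2]
width: 0.167
```

```bash
python3 - <<'E'
from h import *
stat()
E
```

```text
t 8.85 hook plate mm [-56.48 -36.62  29.77] F plate [1.08, 0.26, -1.15] az -1.01 tilt [ 0.04 -0.08] T [-0.06 -0.05 -0.03]
```

Request:
play_rows --pt "-0.005 0 0 0 0 0 1"

```text
clock: 8.95
position: [0.5317, 0.0125, 0.0641]
ee_rot: [3.14, -0.028, 0.001]
force: [0.2, -0.7, -1.7]
width: 0.17
```

```bash
python3 - <<'E'
from h import *
stat()
E
```

```text
t 8.95 hook plate mm [-56.5  -37.31  29.82] F plate [0.68, 0.17, -1.7] az -1.01 tilt [ 0.05 -0.07] T [-0.02 -0.08  0.06]
```

Request:
play_rows --pt "-0.005 0 0 0 0 0 1"

```text
clock: 9.05
position: [0.5309, 0.0125, 0.0641]
ee_rot: [3.14, -0.028, 0.001]
force: [-0.6, 0.2, -2.1]
width: 0.172
```

```bash
python3 - <<'E'
from h import *
stat()
E
```

```text
t 9.05 hook plate mm [-56.51 -38.1   29.83] F plate [-0.15, -0.58, -2.06] az -1.01 tilt [ 0.05 -0.07] T [-0.06 -0.24  0.02]
```

Request:
play_rows --pt "-0.005 0 0 0 0 0 1"

```text
clock: 9.15
position: [0.5305, 0.0126, 0.0642]
ee_rot: [3.14, -0.028, 0.003]
force: [1.2, -0.8, -2.6]
width: 0.17
```

```bash
python3 - <<'E'
from h import *
stat()
E
```

```text
t 9.15 hook plate mm [-56.55 -38.46  29.95] F plate [0.75, 1.25, -2.64] az -1.02 tilt [ 0.09 -0.06] T [-0.07 -0.52 -0.15]
```

Lips feel at -27.0 and -38.0, a gap of 11.0 as it should be. That puts the slot middle at -32.5 and the hole at -33.3 in my frame. Next I'll feel the nut's end face.

Request:
play_rows --pt "0.02 -0.02 0.003 0 0 0 1" --pt "0.012 -0.04 0 0 0 0 1" --pt "0 -0.03 0 0 0 0 1" --pt "0 0 0 0 0 0 1"

```text
clock: 9.55
position: [0.536, 0.0275, 0.0637]
ee_rot: [3.141, -0.028, 0.002]
force: [0.0, -0.2, -2.4]
width: 0.17
```

```bash
python3 - <<'E'
from h import *
stat()
E
```

```text
t 9.55 hook plate mm [-71.61 -33.24  29.47] F plate [0.23, 0.02, -2.41] az -1.02 tilt [ 0.09 -0.04] T [-0.03 -0.16  0.03]
```

Request:
play_rows --pt "0 -0.01 0 0 0 0 1" --pt "0 -0.007 0 0 0 0 1" --pt "0 -0.007 0 0 0 0 1"

```text
clock: 9.85
position: [0.5358, 0.0315, 0.0636]
ee_rot: [3.141, -0.027, 0.002]
force: [0.7, -0.1, -1.5]
width: 0.17
```

```bash
python3 - <<'E'
from h import *
stat()
E
```

```text
t 9.85 hook plate mm [-75.61 -33.55  29.3 ] F plate [0.07, 0.75, -1.52] az -0.98 tilt [ 0.06 -0.05] T [-0.05 -0.14  0.03]
```

Request:
play_rows --pt "0 -0.005 0 0 0 0 1" --pt "0 -0.005 0 0 0 0 1"

```text
clock: 10.05
position: [0.5358, 0.0321, 0.0636]
ee_rot: [3.139, -0.028, 0.001]
force: [-0.4, -2.8, 0.7]
width: 0.17
```

```bash
python3 - <<'E'
from h import *
stat()
E
```

```text
t 10.05 hook plate mm [-76.1  -33.59  29.2 ] F plate [2.76, -0.36, 0.71] az -1.02 tilt [ 0.04 -0.13] T [-0.7  -0.06 -0.07]
```

Request:
play_rows --pt "0 -0.004 0 0 0 0 1"

```text
clock: 10.15
position: [0.5358, 0.032, 0.0636]
ee_rot: [3.138, -0.029, 0.001]
force: [-0.8, -1.8, 0.4]
width: 0.17
```

```bash
python3 - <<'E'
from h import *
stat()
E
```

```text
t 10.15 hook plate mm [-76.05 -33.53  29.16] F plate [1.81, -0.73, 0.39] az -1.06 tilt [ 0.04 -0.17] T [-0.59 -0.01  0.02]
```

Request:
play_rows --pt "0 0.003 0 0 0 0 1"

```text
clock: 10.25
position: [0.5358, 0.0317, 0.0636]
ee_rot: [3.139, -0.029, 0.001]
force: [-0.2, -0.6, -1.1]
width: 0.174
```

```bash
python3 - <<'E'
from h import *
stat()
E
```

```text
t 10.25 hook plate mm [-75.71 -33.51  29.2 ] F plate [0.56, -0.23, -1.12] az -1.06 tilt [ 0.04 -0.16] T [-0.04 -0.09 -0.04]
```

Request:
play_rows --pt "0 0.003 0 0 0 0 1"

```text
clock: 10.35
position: [0.5358, 0.0315, 0.0637]
ee_rot: [3.139, -0.029, 0.001]
force: [-0.1, -0.7, -1.6]
width: 0.171
```

```bash
python3 - <<'E'
from h import *
stat()
E
```

```text
t 10.35 hook plate mm [-75.55 -33.49  29.26] F plate [0.69, -0.11, -1.57] az -1.05 tilt [ 0.05 -0.14] T [-0.05 -0.03 -0.01]
```

Request:
play_rows --pt "0 0.01 -0.03 0 0 0 1" --pt "0 0 -0.05 0 0 0 1" --pt "0 0 -0.01 0 0 0 1" --pt "0 0 0 0 0 0 1"

```text
clock: 10.75
position: [0.5359, 0.0307, 0.0786]
ee_rot: [3.14, -0.028, 0.002]
force: [0.6, 0.5, -2.0]
width: 0.171
```

```bash
python3 - <<'E'
from h import *
stat();to(-97.2,-33.3,41)
E
```

```text
t 10.75 hook plate mm [-74.78 -33.43  44.28] F plate [-0.5, 0.62, -2.0] az -1.02 tilt [ 0.07 -0.07] T [-0.07 -0.13  0.05]
n 1 dist 0.0226 turn(tool,deg) [ 0.07 -0.07 -0.02]
[0.001, -0.149, 0.022, 0.003, -0.003, -0.001]
```

Request:
play_rows --pt "0 -0.06 0 0.002 -0.003 0 1" --pt "0 -0.06 0.01 0 0 0 1" --pt "0 -0.025 0.005 0 0 0 1" --pt "0 0 0 0 0 0 1"

```text
clock: 11.15
position: [0.5363, 0.0552, 0.0762]
ee_rot: [-3.141, 0.027, 0.0]
force: [0.1, -0.0, -2.1]
width: 0.174
```

```bash
python3 - <<'E'
from h import *
stat();to(-97.2,-33.3,36)
crop("side","pics/s7.png",250,200,330,260,10)
crop("top","pics/t7.png",235,165,305,215,10)
E
```

```text
t 11.15 hook plate mm [-99.38 -33.58  42.02] F plate [0.01, 0.06, -2.08] az -0.98 tilt [-0.    0.03] T [-0.07 -0.13  0.01]
n 1 dist 0.0064 turn(tool,deg) [-0.03  0.    0.02]
[0.002, 0.014, 0.04, -0.001, 0.0, 0.001]
```

View pics/s7.png

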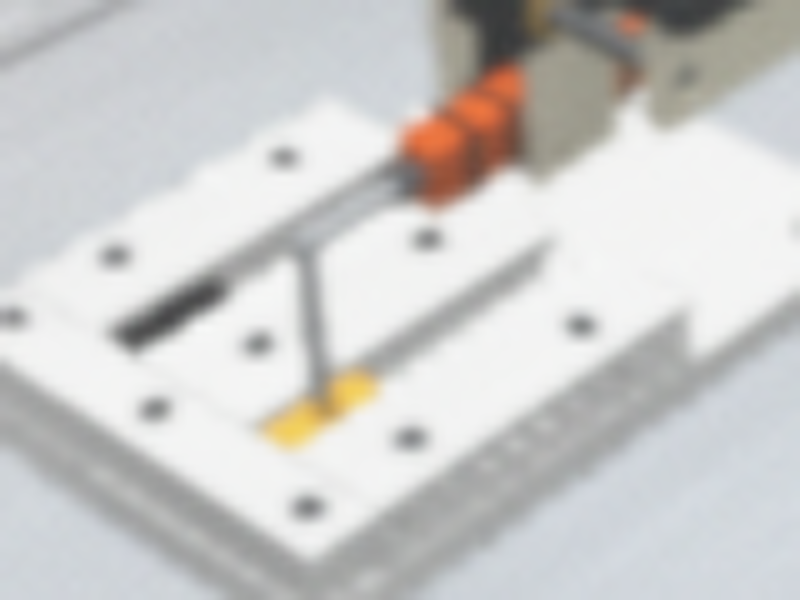

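View pics/t7.png

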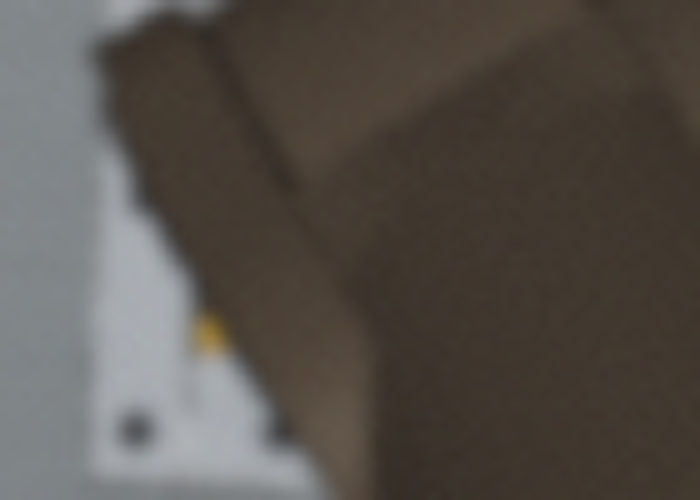

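The tip stands over the middle of the nut, at side crop (320,405). I'll correct 2 mm in x and lower gently.

Request:
play_rows --pt "0.002 0.014 0.01 0 0 0 1" --pt "0 0 0.015 0 0 0 1" --pt "0 0 0 0 0 0 1"

```text
clock: 11.55
position: [0.5364, 0.0513, 0.0719]
ee_rot: [3.141, -0.029, -0.001]
force: [0.4, 0.4, -1.2]
width: 0.168
```

```bash
python3 - <<'E'
from h import *
stat();to(-97.2,-33.3,36)
E
```

```text
t 11.55 hook plate mm [-95.36 -33.24  37.65] F plate [-0.39, 0.41, -1.2] az -1.07 tilt [-0.03 -0.03] T [-0.02 -0.08  0.04]
n 1 dist 0.0025 turn(tool,deg) [ 0.03  0.03 -0.07]
[0.0, -0.012, 0.011, 0.001, 0.001, -0.002]
```

Request:
play_rows --pt "0 -0.008 0.003 0 0 0 1" --pt "0 0 0 0 0 0 1"

```text
clock: 11.75
position: [0.5364, 0.0521, 0.0713]
ee_rot: [3.141, -0.031, -0.001]
force: [-0.0, -0.7, -1.0]
width: 0.173
```

```bash
python3 - <<'E'
from h import *
stat();to(-97.2,-33.3,36)
E
```

```text
t 11.75 hook plate mm [-96.16 -33.22  37.01] F plate [0.69, -0.03, -1.04] az -1.12 tilt [-0.05 -0.04] T [-0.07 -0.11 -0.03]
n 1 dist 0.0015 turn(tool,deg) [ 0.04  0.05 -0.12]
[0.0, -0.007, 0.007, 0.001, 0.002, -0.004]
```

Request:
play_rows --pt "0 -0.007 0.004 0 0 -0.003 1" --pt "0 -0.001 0.004 0 0 0 1" --pt "0 0 0.003 0 0 0 1"

```text
clock: 12.05
position: [0.5366, 0.0534, 0.0696]
ee_rot: [3.141, -0.028, -0.001]
force: [-0.0, -0.4, -1.6]
width: 0.173
```

```bash
python3 - <<'E'
from h import *
stat();to(-97.2,-33.3,36)
E
```

```text
t 12.05 hook plate mm [-97.46 -33.2   35.37] F plate [0.41, -0.03, -1.63] az -1.03 tilt [-0.03 -0.04] T [-0.09 -0.1   0.  ]
n 1 dist 0.0006 turn(tool,deg) [ 0.04  0.03 -0.03]
[-0.001, 0.002, -0.004, 0.001, 0.001, -0.001]
```

Request:
play_rows --pt "0 0.001 0.006 0 0 0 1" --pt "0 0 0.006 0 0 0 1"

```text
clock: 12.25
position: [0.5366, 0.0533, 0.0678]
ee_rot: [3.141, -0.028, -0.001]
force: [0.2, -0.1, -2.7]
width: 0.171
```

```bash
python3 - <<'E'
from h import *
stat()
E
```

```text
t 12.25 hook plate mm [-97.39 -33.15  33.52] F plate [0.1, 0.22, -2.68] az -1.02 tilt [-0.02 -0.03] T [-0.08 -0.09  0.02]
```

Request:
play_rows --pt "0 0 0.006 0 0 0 1" --pt "0 0 0.006 0 0 0 1"

```text
clock: 12.45
position: [0.5366, 0.0532, 0.0658]
ee_rot: [3.141, -0.028, -0.001]
force: [0.2, -0.2, -1.2]
width: 0.169
```

```bash
python3 - <<'E'
from h import *
stat()
E
```

```text
t 12.45 hook plate mm [-97.32 -33.16  31.51] F plate [0.22, 0.23, -1.2] az -1.03 tilt [-0.03 -0.04] T [-0.05 -0.04 -0.04]
```

Request:
play_rows --pt "0 0 0.006 0 0 0 1" --pt "0 0 0.006 0 0 0 1"

```text
clock: 12.65
position: [0.5366, 0.0532, 0.0638]
ee_rot: [3.141, -0.028, -0.001]
force: [-0.2, -0.3, -2.1]
width: 0.168
```

```bash
python3 - <<'E'
from h import *
stat()
E
```

```text
t 12.65 hook plate mm [-97.32 -33.13  29.57] F plate [0.34, -0.15, -2.12] az -1.03 tilt [-0.02 -0.04] T [-0.02 -0.09  0.  ]
```

Request:
play_rows --pt "0 0 0.008 0 0 0 1" --pt "0 0 0.006 0 0 0 1"

```text
clock: 12.85
position: [0.5366, 0.0532, 0.0615]
ee_rot: [3.141, -0.028, -0.001]
force: [-0.4, -0.6, -0.5]
width: 0.168
```

```bash
python3 - <<'E'
from h import *
stat()
E
```

```text
t 12.85 hook plate mm [-97.32 -33.14  27.25] F plate [0.6, -0.44, -0.47] az -1.03 tilt [-0.03 -0.04] T [-0.04 -0.07 -0.03]
```

The hook is 7 mm into the hole with no contact force. I'll go a little deeper, then draw gently.

Request:
play_rows --pt "0 0 0.01 0 0 0 1" --pt "0 0 0.006 0 0 0 1" --pt "0 0.006 0 0 0 0 1" --pt "0 0.006 0 0 0 0 1"

```text
clock: 13.25
position: [0.5365, 0.0522, 0.0587]
ee_rot: [-3.141, 0.027, 0.001]
force: [0.9, 3.3, -3.7]
width: 0.171
```

```bash
python3 - <<'E'
from h import *
stat()
E
```

```text
t 13.25 hook plate mm [-96.36 -33.33  24.5 ] F plate [-3.36, 0.82, -3.73] az -0.99 tilt [-0.03  0.03] T [ 0.73 -0.17 -0.01]
```

Request:
play_rows --pt "0 0.01 0 0 0 0 1" --pt "0 0.01 0 0 0 0 1"

```text
clock: 13.45
position: [0.5366, 0.0515, 0.0588]
ee_rot: [-3.138, 0.024, -0.0]
force: [-0.3, 5.7, -4.5]
width: 0.17
```

```bash
python3 - <<'E'
from h import *
stat()
E
```

```text
t 13.45 hook plate mm [-95.69 -33.3   24.86] F plate [-5.7, -0.36, -4.46] az -0.89 tilt [0.02 0.2 ] T [ 1.27 -0.23  0.01]
```

Request:
play_rows --pt "0 0.014 0 0 0 0 1" --pt "0 0.014 0 0 0 0 1"

```text
clock: 13.65
position: [0.5367, 0.0498, 0.0589]
ee_rot: [-3.135, 0.021, -0.002]
force: [0.5, 6.5, -4.5]
width: 0.168
```

```bash
python3 - <<'E'
from h import *
stat()
E
```

```text
t 13.65 hook plate mm [-94.19 -33.28  25.25] F plate [-6.54, 0.42, -4.49] az -0.77 tilt [0.07 0.4 ] T [ 1.28 -0.15 -0.02]
```

Request:
play_rows --pt "0 0.016 0 0 0 0 1" --pt "0 0.016 0 0 0 0 1"

```text
clock: 13.85
position: [0.5368, 0.048, 0.059]
ee_rot: [-3.131, 0.017, -0.003]
force: [0.1, 7.3, -4.9]
width: 0.173
```

```bash
python3 - <<'E'
from h import *
stat()
E
```

```text
t 13.85 hook plate mm [-92.51 -33.32  25.67] F plate [-7.29, -0.01, -4.9] az -0.62 tilt [0.12 0.63] T [ 1.32 -0.21 -0.06]
```

```bash
python3 - <<'E'
from h import *
to(-82,-33.3,24.5)
E
```

```text
n 1 dist 0.0102 turn(tool,deg) [-0.63 -0.12  0.38]
[-0.003, 0.068, 0.001, -0.022, -0.004, 0.013]
```

Request:
play_rows --pt "0 0.02 0 -0.012 -0.003 0.006 1" --pt "0 0.02 0 -0.012 -0.002 0.006 1" --pt "0 0.02 0 -0.01 0 0.004 1"

```text
clock: 14.15
position: [0.5367, 0.0438, 0.0593]
ee_rot: [3.141, -0.024, 0.001]
force: [-0.4, 6.8, -1.5]
width: 0.173
```

```bash
python3 - <<'E'
from h import *
stat();to(-82,-33.3,24.5)
E
```

```text
t 14.15 hook plate mm [-87.92 -33.13  25.06] F plate [-6.83, -0.52, -1.53] az -0.87 tilt [ 0.02 -0.  ] T [ 1.42 -0.01  0.02]
n 1 dist 0.006 turn(tool,deg) [ 0.   -0.02  0.13]
[-0.002, 0.039, 0.004, 0.0, -0.001, 0.004]
```

Request:
play_rows --pt "0 0.025 0.002 -0.006 0 0.004 1" --pt "0 0.03 0.002 -0.006 0 0.004 1" --pt "0 0.03 0.002 -0.006 0 0.003 1"

```text
clock: 14.45
position: [0.5365, 0.037, 0.059]
ee_rot: [3.139, -0.024, 0.003]
force: [-0.3, 6.6, -2.1]
width: 0.169
```

```bash
python3 - <<'E'
from h import *
stat();to(-60,-33.0,24.5)
E
```

```text
t 14.45 hook plate mm [-81.01 -33.04  24.65] F plate [-6.57, -0.41, -2.13] az -0.89 tilt [ 0.11 -0.12] T [1.81 0.14 0.07]
n 1 dist 0.0211 turn(tool,deg) [ 0.12 -0.11  0.11]
[-0.001, 0.141, 0.002, 0.004, -0.004, 0.004]
```

Request:
play_rows --pt "0 0.03 0.001 -0.003 -0.002 0.003 1" --pt "0 0.03 0.001 -0.005 0 0.002 1" --pt "0 0.03 0.001 -0.005 0 0.002 1" --pt "0 0.03 0.001 -0.005 0 0.002 1"

```text
clock: 14.85
position: [0.5364, 0.0266, 0.0593]
ee_rot: [3.14, -0.021, 0.005]
force: [0.2, 6.5, -2.8]
width: 0.17
```

```bash
python3 - <<'E'
from h import *
stat();to(-60,-33.0,24.5)
crop("side","pics/s8.png",250,190,350,260,8)
E
```

```text
t 14.85 hook plate mm [-70.67 -33.19  24.93] F plate [-6.54, 0.13, -2.85] az -0.77 tilt [ 0.17 -0.1 ] T [ 1.74 -0.04  0.04]
n 1 dist 0.0107 turn(tool,deg) [ 0.1  -0.17  0.23]
[-0.001, 0.071, 0.004, 0.003, -0.006, 0.008]
```

View pics/s8.png

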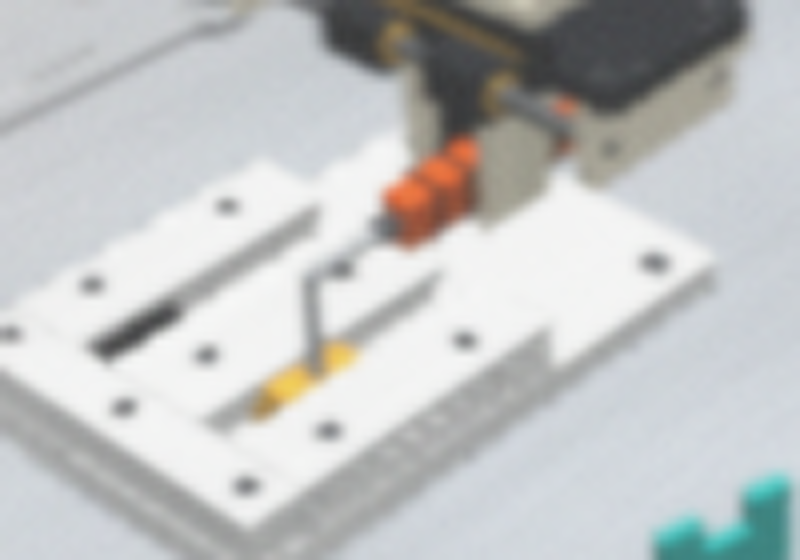

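The nut follows the hook, at side crop (315,375). I'll carry on.

Request:
play_rows --pt "0 0.032 0.002 -0.003 -0.004 0.005 1" --pt "0 0.032 0.001 -0.004 -0.002 0.004 1" --pt "0 0.032 0.001 -0.004 -0.001 0.003 1" --pt "0 0.032 0.001 -0.004 0 0.003 1" --pt "0 0.032 0.001 -0.004 0 0.003 1"

```text
clock: 15.4
position: [0.5359, 0.0109, 0.0592]
ee_rot: [3.141, -0.024, 0.002]
force: [-0.4, 7.7, -3.0]
width: 0.169
```

```bash
python3 - <<'E'
from h import *
stat();to(-40,-33.0,24.5)
E
```

```text
t 15.4 hook plate mm [-54.98 -33.27  24.92] F plate [-7.65, -0.56, -3.03] az -0.86 tilt [ 0.06 -0.04] T [ 1.84 -0.01  0.03]
n 1 dist 0.015 turn(tool,deg) [ 0.03 -0.06  0.14]
[0.0, 0.1, 0.003, 0.001, -0.002, 0.005]
```

Request:
play_rows --pt "0.001 0.032 0.002 -0.004 -0.002 0.005 1" --pt "0.001 0.032 0.001 -0.004 -0.001 0.004 1" --pt "0 0.032 0.001 -0.004 -0.001 0.003 1" --pt "0 0.032 0.001 -0.004 0 0.003 1" --pt "0 0.032 0.001 -0.004 0 0.003 1"

```text
clock: 15.9
position: [0.5356, -0.004, 0.059]
ee_rot: [-3.141, 0.025, -0.0]
force: [-0.2, 7.6, -1.6]
width: 0.17
```

```bash
python3 - <<'E'
from h import *
stat();to(-20,-33.0,24.5)
E
```

```text
t 15.9 hook plate mm [-40.17 -33.32  24.83] F plate [-7.64, -0.37, -1.59] az -0.92 tilt [0.02 0.04] T [ 1.86 -0.    0.04]
n 1 dist 0.0201 turn(tool,deg) [-0.04 -0.01  0.08]
[0.001, 0.134, 0.002, -0.001, -0.001, 0.003]
```

Request:
play_rows --pt "0 0.032 0.002 -0.005 -0.001 0.004 1" --pt "0 0.032 0.001 -0.005 -0.001 0.004 1" --pt "0 0.032 0.001 -0.005 0 0.003 1" --pt "0 0.032 0.001 -0.005 0 0.003 1" --pt "0 0.032 0.001 -0.005 0 0.003 1"

```text
clock: 16.4
position: [0.5352, -0.0186, 0.0589]
ee_rot: [3.141, -0.026, 0.002]
force: [-1.2, 7.5, -1.8]
width: 0.17
```

```bash
python3 - <<'E'
from h import *
stat();to(0,-33.0,24.5)
E
```

```text
t 16.4 hook plate mm [-25.55 -33.35  24.7 ] F plate [-7.51, -1.34, -1.76] az -0.94 tilt [ 0.05 -0.02] T [1.93 0.02 0.03]
n 1 dist 0.0256 turn(tool,deg) [ 0.02 -0.06  0.06]
[0.002, 0.17, 0.002, 0.001, -0.002, 0.002]
```

Request:
play_rows --pt "0 0.032 0.001 -0.004 -0.001 0.004 1" --pt "0 0.032 0.001 -0.004 -0.001 0.004 1" --pt "0 0.032 0.001 -0.004 0 0.003 1" --pt "0 0.03 0.001 -0.004 0 0.003 1" --pt "0 0.03 0.001 -0.004 0 0.003 1"

```text
clock: 16.9
position: [0.5348, -0.0327, 0.0589]
ee_rot: [-3.141, 0.027, -0.002]
force: [0.0, 7.2, -2.9]
width: 0.165
```

```bash
python3 - <<'E'
from h import *
stat();to(20,-33.0,24.5)
E
```

```text
t 16.9 hook plate mm [-11.46 -33.51  24.75] F plate [-7.21, -0.08, -2.88] az -0.97 tilt [0.08 0.05] T [ 1.77 -0.06  0.06]
n 1 dist 0.0314 turn(tool,deg) [-0.05 -0.07  0.03]
[0.003, 0.21, 0.001, -0.002, -0.003, 0.001]
```

Request:
play_rows --pt "0.001 0.028 0.001 -0.004 -0.002 0.003 1" --pt "0 0.026 0.001 -0.004 -0.001 0.003 1" --pt "0 0.024 0.001 -0.004 0 0.003 1" --pt "0 0.024 0.001 -0.004 0 0.003 1"

```text
clock: 17.3
position: [0.5346, -0.041, 0.0588]
ee_rot: [-3.14, 0.027, -0.001]
force: [-0.8, 7.6, -1.7]
width: 0.17
```

```bash
python3 - <<'E'
from h import *
stat();to(20,-33.0,24.5)
E
```

```text
t 17.3 hook plate mm [ -3.17 -33.53  24.7 ] F plate [-7.62, -0.91, -1.71] az -0.98 tilt [0.04 0.08] T [ 1.78  0.01 -0.03]
n 1 dist 0.0231 turn(tool,deg) [-0.08 -0.04  0.02]
[0.003, 0.154, 0.0, -0.003, -0.001, 0.001]
```

Request:
play_rows --pt "0.001 0.024 0.001 -0.004 -0.001 0.003 1" --pt "0 0.022 0.001 -0.003 0 0.002 1" --pt "0 0.022 0.001 -0.003 0 0.002 1"

```text
clock: 17.6
position: [0.5345, -0.046, 0.0587]
ee_rot: [-3.139, 0.025, -0.001]
force: [0.6, 6.7, -2.6]
width: 0.168
```

```bash
python3 - <<'E'
from h import *
stat();to(20,-33.0,24.5)
E
```

```text
t 17.6 hook plate mm [  1.79 -33.62  24.74] F plate [-6.69, 0.52, -2.64] az -0.93 tilt [0.04 0.15] T [ 1.92 -0.09  0.04]
n 1 dist 0.0181 turn(tool,deg) [-0.15 -0.04  0.07]
[0.003, 0.121, -0.0, -0.005, -0.001, 0.002]
```

Request:
play_rows --pt "0 0.022 0 -0.005 0 0.002 1" --pt "0 0.022 0 -0.004 0 0.002 1" --pt "0 0.022 0 -0.003 0 0.002 1"

```text
clock: 17.9
position: [0.5343, -0.0557, 0.059]
ee_rot: [3.138, -0.029, 0.001]
force: [-0.7, 1.6, -1.3]
width: 0.171
```

```bash
python3 - <<'E'
from h import *
stat();to(40,-33.0,24.5)
E
```

```text
t 17.9 hook plate mm [ 11.74 -33.53  24.54] F plate [-1.63, -0.72, -1.27] az -1.04 tilt [ 0.04 -0.18] T [ 0.29 -0.1   0.03]
n 1 dist 0.0284 turn(tool,deg) [ 0.18 -0.04 -0.04]
[0.004, 0.189, 0.003, 0.006, -0.001, -0.002]
```

Request:
play_rows --pt "0 0.022 0 -0.004 0 0.002 1" --pt "0 0.022 0 -0.003 0 0.002 1" --pt "0 0.022 0 -0.003 0 0.002 1"

```text
clock: 18.2
position: [0.5341, -0.0675, 0.0592]
ee_rot: [3.132, -0.036, 0.001]
force: [-0.6, 1.6, -0.2]
width: 0.174
```

```bash
python3 - <<'E'
from h import *
stat();to(40,-33.0,24.5)
E
```

```text
t 18.2 hook plate mm [ 23.76 -33.12  24.26] F plate [-1.63, -0.58, -0.24] az -1.3 tilt [ 0.04 -0.55] T [ 0.31 -0.07  0.02]
n 1 dist 0.0166 turn(tool,deg) [ 0.54 -0.05 -0.3 ]
[0.004, 0.11, 0.005, 0.019, -0.002, -0.011]
```

Out of the lips; the drag dropped to about 1.5 N. I'll draw on to roughly +50 mm and correct the tilt.

Request:
play_rows --pt "0 0.022 0 0.008 0 -0.003 1" --pt "0 0.03 0 0.006 0 -0.003 1" --pt "0 0.03 0 0.004 0 -0.002 1" --pt "0 0.03 0 0.002 0 -0.002 1" --pt "0 0.02 0 0 0 0 1"

```text
clock: 18.7
position: [0.5332, -0.0904, 0.0589]
ee_rot: [-3.141, 0.029, 0.0]
force: [-0.6, 1.0, -1.7]
width: 0.169
```

```bash
python3 - <<'E'
from h import *
stat();to(50,-33.0,24.5)
crop("side","pics/s9.png",260,170,370,260,7)
E
```

```text
t 18.7 hook plate mm [ 46.32 -34.04  24.77] F plate [-0.98, -0.64, -1.69] az -1.06 tilt [-0.01  0.01] T [ 0.11 -0.13 -0.02]
n 1 dist 0.0038 turn(tool,deg) [-0.01  0.01 -0.06]
[0.007, 0.024, 0.002, -0.001, 0.0, -0.002]
```

View pics/s9.png

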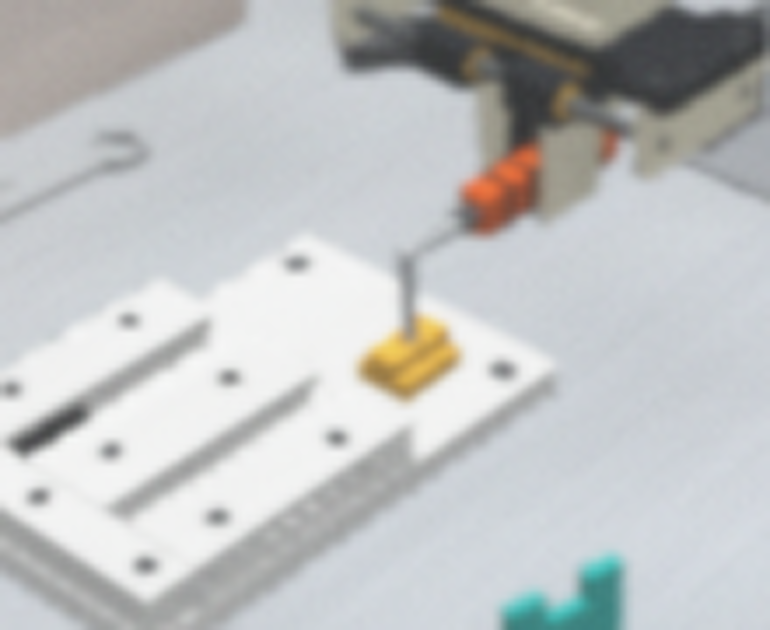

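The nut lies flat on the open step at crop (410,360), clear of the lips. I'll ease the hook off the hole wall and lift it out.

Request:
play_rows --pt "0 -0.004 0 0 0 0 1" --pt "0 0 -0.02 0 0 0 1" --pt "0 0 -0.03 0 0 0 1" --pt "0 0 -0.03 0 0 0 1"

```text
clock: 19.15
position: [0.5328, -0.0903, 0.0713]
ee_rot: [3.141, -0.03, -0.002]
force: [-0.2, 0.3, -2.0]
width: 0.169
```

```bash
python3 - <<'E'
from h import *
stat()
E
```

```text
t 19.15 hook plate mm [ 46.23 -34.45  37.14] F plate [-0.3, -0.23, -1.97] az -1.08 tilt [-0.07 -0.01] T [-0.01 -0.12  0.04]
```

Request:
play_rows --pt "0 0 -0.08 0 0 0 1" --pt "0 0 -0.15 0 0 0 1" --pt "0 0 -0.1 0 0 0 1" --pt "0 0 0 0 0 0 1"

```text
clock: 19.55
position: [0.5334, -0.0894, 0.1259]
ee_rot: [3.141, -0.027, 0.001]
force: [0.4, -0.2, -0.5]
width: 0.174
```

```bash
python3 - <<'E'
from h import *
stat();print(observe()["position"])
crop("side","pics/s10.png",260,150,370,260,6)
plan((.4986,-.2661,.115),-91.82)
E
```

```text
t 19.55 hook plate mm [ 45.28 -33.86  91.66] F plate [0.23, 0.38, -0.5] az -0.99 tilt [ 0.03 -0.  ] T [-0.05 -0.17  0.01]
[ 0.53343355 -0.08936913  0.12586751]
n 12 dist 0.1803 turn(tool,deg) [1.000e-02 1.000e-02 9.083e+01]
[-0.017, 0.098, 0.006, 0.0, 0.0, 0.264]
[-0.004, 0.1, 0.006, 0.0, 0.0, 0.264]
[0.009, 0.1, 0.006, 0.0, 0.0, 0.264]
[0.022, 0.098, 0.006, 0.0, 0.0, 0.264]
[0.035, 0.094, 0.006, 0.0, 0.0, 0.264]
[0.047, 0.088, 0.006, 0.0, 0.0, 0.264]
[0.058, 0.082, 0.006, 0.0, 0.0, 0.264]
[0.068, 0.073, 0.006, 0.0, 0.0, 0.264]
[0.077, 0.064, 0.006, 0.0, 0.0, 0.264]
[0.085, 0.053, 0.006, 0.0, 0.0, 0.264]
[0.091, 0.041, 0.006, 0.0, 0.0, 0.264]
[0.096, 0.029, 0.006, 0.0, 0.0, 0.264]
```

View pics/s10.png

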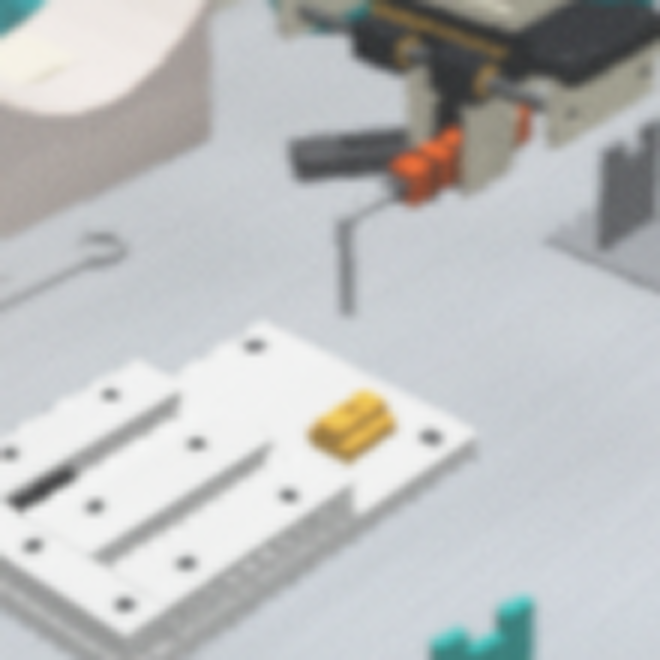

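The hook is out at crop (346,310), and the nut lies flat and alone at (352,425). Now I'll carry the pick back to the stand.

Request:
play_rows --pt "-0.015 0.08 -0.01 0 0 0.24 1" --pt "0 0.1 -0.01 0 0 0.264 1" --pt "0.01 0.1 -0.01 0 0 0.264 1" --pt "0.022 0.098 -0.01 0 0 0.264 1" --pt "0.035 0.094 -0.01 0 0 0.264 1"

```text
clock: 20.1
position: [0.5184, -0.1598, 0.1302]
ee_rot: [-2.959, 1.051, 0.006]
force: [0.8, 0.2, -1.8]
width: 0.171
```

```bash
python3 - <<'E'
from h import *
stat();print(observe()["position"])
plan((.4986,-.2661,.12),-91.82)
E
```

```text
t 20.1 hook plate mm [133.1    2.18  96.  ] F plate [-0.18, 0.76, -1.8] az -39.1 tilt [-0.18  0.14] T [-0.02 -0.01  0.04]
[ 0.51838578 -0.15976103  0.13021596]
n 7 dist 0.1086 turn(tool,deg) [ 0.11  0.21 52.72]
[0.049, 0.09, 0.01, 0.001, 0.001, 0.263]
[0.061, 0.083, 0.01, 0.001, 0.001, 0.263]
[0.071, 0.075, 0.01, 0.001, 0.001, 0.263]
[0.08, 0.065, 0.01, 0.001, 0.001, 0.263]
[0.088, 0.054, 0.01, 0.001, 0.001, 0.263]
[0.094, 0.042, 0.01, 0.001, 0.001, 0.263]
[0.099, 0.029, 0.01, 0.001, 0.001, 0.263]
```

Request:
play_rows --pt "0.05 0.09 0 0 0 0.263 1" --pt "0.06 0.08 0 0 0 0.263 1" --pt "0.07 0.075 0 0 0 0.263 1" --pt "0.08 0.065 0 0 0 0.26 1" --pt "0.06 0.04 0 0 0 0.15 1"

```text
clock: 20.6
position: [0.501, -0.2332, 0.1268]
ee_rot: [2.49, -1.912, -0.013]
force: [-0.7, 1.1, -1.0]
width: 0.168
```

```bash
python3 - <<'E'
from h import *
stat();print(observe()["position"])
plan((.4986,-.2661,.115),-91.82)
E
```

```text
t 20.6 hook plate mm [248.27  13.8   92.  ] F plate [-1.06, -0.76, -1.02] az -75.04 tilt [-0.47  0.18] T [-0.02  0.04 -0.02]
[ 0.50099479 -0.23319223  0.1267815 ]
n 3 dist 0.035 turn(tool,deg) [ 0.45  0.23 16.78]
[0.069, 0.024, 0.026, 0.005, 0.003, 0.195]
[0.071, 0.017, 0.026, 0.005, 0.003, 0.195]
[0.073, 0.01, 0.026, 0.005, 0.003, 0.195]
```

Request:
play_rows --pt "0.07 0.02 0 0.005 0.003 0.18 1" --pt "0.06 0.015 0 0.005 0.003 0.16 1" --pt "0.03 0.005 0 0.003 0 0.06 1" --pt "0 0 0 0 0 0 1" --pt "0 0 0 0 0 0 1"

```text
clock: 21.1
position: [0.4969, -0.2594, 0.1235]
ee_rot: [2.276, -2.161, -0.01]
force: [1.3, 0.0, -2.2]
width: 0.17
```

```bash
python3 - <<'E'
from h import *
print(observe()["position"])
plan((.4986,-.2661,.095),-91.82)
E
```

```text
[ 0.4968669  -0.25939183  0.12349755]
n 1 dist 0.0293 turn(tool,deg) [0.38 0.12 4.78]
[0.046, -0.01, 0.19, 0.013, 0.004, 0.167]
```

Request:
play_rows --pt "0.03 -0.006 0.03 0.01 0.003 0.12 1" --pt "0.01 -0.003 0.04 0 0 0.03 1" --pt "0 0 0.03 0 0 0 1" --pt "0 0 0 0 0 0 1"

```text
clock: 21.5
position: [0.4987, -0.2629, 0.1072]
ee_rot: [2.203, -2.239, -0.005]
force: [0.3, -0.8, -1.9]
width: 0.167
```

```bash
python3 - <<'E'
from h import *
print(observe()["position"])
plan((.4986,-.2661,.085),-91.82)
E
```

```text
[ 0.49873921 -0.26287778  0.10722685]
n 1 dist 0.0225 turn(tool,deg) [0.13 0.12 0.89]
[0.022, 0.0, 0.148, 0.005, 0.004, 0.031]
```

Request:
play_rows --pt "0.02 0 0.06 0.003 0.003 0.025 1" --pt "0 0 0.07 0 0 0 1" --pt "0 0 0.04 0 0 0 1" --pt "0 0 0 0 0 0 1"

```text
clock: 21.9
position: [0.4986, -0.2654, 0.0792]
ee_rot: [2.191, -2.251, -0.003]
force: [0.4, -0.2, -2.4]
width: 0.171
```

```bash
python3 - <<'E'
from h import *
print(observe()["position"])
plan((.4986,-.2661,.05),-91.82)
crop("side","pics/s11.png",310,100,450,230,5)
E
```

```text
[ 0.49857417 -0.26539195  0.07915584]
n 1 dist 0.0292 turn(tool,deg) [0.07 0.06 0.28]
[0.005, -0.001, 0.194, 0.002, 0.002, 0.01]
```

View pics/s11.png

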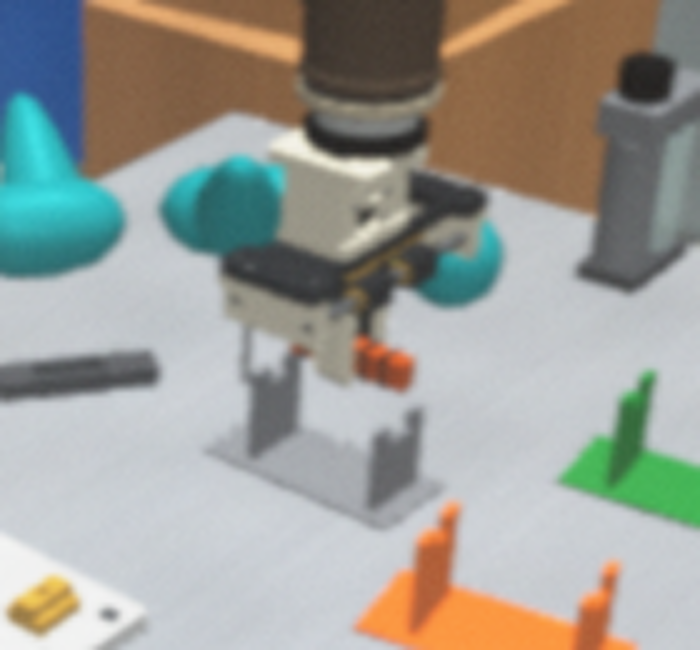

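The pick is lined up over both notches, with the butt at crop (395,370) above the notch at (400,435) and the hook outside the hook-end upright. I'll lower it.

Request:
play_rows --pt "0.005 0 0.07 0.002 0.002 0.01 1" --pt "0 0 0.06 0 0 0 1" --pt "0 0 0.04 0 0 0 1" --pt "0 0 0 0 0 0 1"

```text
clock: 22.35
position: [0.499, -0.2663, 0.052]
ee_rot: [-2.185, 2.256, -0.001]
force: [0.8, 0.1, -1.9]
width: 0.173
```

```bash
python3 - <<'E'
from h import *
stat();print(observe()["position"])
plan((.4986,-.2661,.0432),-91.82)
E
```

```text
t 22.35 hook plate mm [304.93  15.77  17.86] F plate [-0.09, 0.8, -1.85] az -91.83 tilt [ 0.04 -0.02] T [0.03 0.1  0.01]
[ 0.49896253 -0.26626028  0.0520096 ]
n 1 dist 0.0088 turn(tool,deg) [-0.04 -0.02 -0.01]
[-0.001, 0.002, 0.059, -0.001, -0.001, -0.0]
```

Request:
play_rows --pt "0 0.002 0.03 0 0 0 1" --pt "0 0 0.02 0 0 0 1" --pt "0 0 0.008 0 0 0 1" --pt "0 0 0.005 0 0 0 1"

```text
clock: 22.75
position: [0.499, -0.2664, 0.0429]
ee_rot: [-2.185, 2.256, -0.002]
force: [-5.5, 2.7, 16.0]
width: 0.171
```

```bash
python3 - <<'E'
from h import *
stat();print(observe()["position"])
E
```

```text
t 22.75 hook plate mm [305.05  15.86   8.85] F plate [-2.57, -5.59, 15.96] az -91.83 tilt [ 0.08 -0.04] T [0.54 1.16 0.01]
[ 0.49903295 -0.26636887  0.04294387]
```

The pick is seated. I'll ease off and open.

Request:
play_rows --pt "0 0 -0.002 0 0 0 1" --pt "0 0 0 0 0 0 1"

```text
clock: 22.95
position: [0.4993, -0.2665, 0.0439]
ee_rot: [-2.185, 2.256, -0.004]
force: [-0.2, 0.3, -0.8]
width: 0.169
```

```bash
python3 - <<'E'
from h import *
stat();print(observe()["position"])
E
```

```text
t 22.95 hook plate mm [305.23  16.19   9.88] F plate [-0.35, -0.16, -0.76] az -91.84 tilt [ 0.13 -0.07] T [0.07 0.03 0.02]
[ 0.49932263 -0.26652754  0.04389592]
```

Request:
play_rows --pt "0 0 0 0 0 0 -1" --pt "0 0 0 0 0 0 -1" --pt "0 0 0 0 0 0 -1" --pt "0 0 0 0 0 0 -1" --pt "0 0 0 0 0 0 -1"

```text
clock: 23.45
position: [0.5002, -0.2668, 0.0443]
ee_rot: [-2.185, 2.256, -0.006]
force: [0.1, -0.2, -0.2]
width: 0.555
```

```bash
python3 - <<'E'
from h import *
o=observe();stat();print(o["position"],o["width"])
crop("side","pics/s12.png",310,100,450,230,5)
E
```

```text
t 23.45 hook plate mm [305.52  17.07  10.4 ] F plate [0.19, 0.14, -0.23] az -91.83 tilt [ 0.22 -0.1 ] T [ 0.03 -0.    0.04]
[ 0.50015026 -0.26681513  0.04428835] 0.5545009237167124
```

View pics/s12.png

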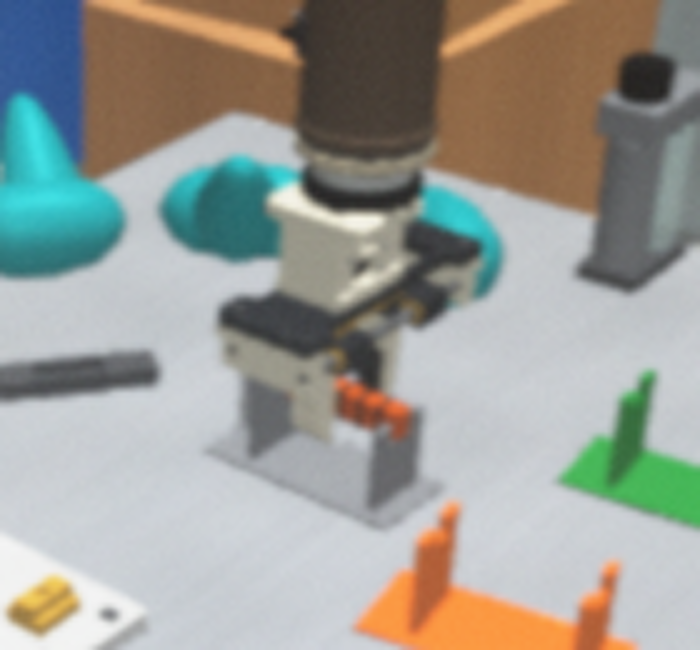

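The pick rests in both notches and the fingers are clear of it. I'll finish opening, then rise straight up and away.

Request:
play_rows --pt "0 0 0 0 0 0 -1" --pt "0 0 0 0 0 0 -1" --pt "0 0 -0.05 0 0 0 -1" --pt "0 0 -0.15 0 0 0 -1" --pt "0 0 -0.2 0 0 0 -1"

```text
clock: 24.0
position: [0.4972, -0.2655, 0.1029]
ee_rot: [2.185, -2.255, -0.006]
force: [0.1, -0.4, 0.2]
width: 0.988
```

Request:
play_rows --pt "0 0 -0.3 0 0 0 -1" --pt "0 0 -0.3 0 0 0 -1" --pt "0.25 0.2 0 0 0 0 -1" --pt "0.25 0.2 0 0 0 0 -1" --pt "0.25 0.2 0 0 0 0 -1"

```text
clock: 24.5
position: [0.4107, -0.3722, 0.2047]
ee_rot: [-2.2, 2.235, -0.011]
force: [0.6, -1.8, -1.6]
width: 0.996
```

Request:
play_rows --pt "0.2 0.1 0 0 0 0 -1" --pt "0 0 0 0 0 0 -1" --pt "0 0 0 0 0 0 -1"

```text
clock: 24.8
position: [0.388, -0.4095, 0.207]
ee_rot: [-2.189, 2.25, -0.015]
force: [0.2, 1.2, 0.0]
width: 1.001
```

```bash
python3 - <<'E'
from h import *
o=observe();print(o["clock"],o["position"],o["force"],o["width"])
t=get_image("top");s=get_image("side");cv2.imwrite("pics/tfin.png",t)
crop("","pics/t13.png",235,145,455,245,3.6,t);crop("","pics/s13.png",240,150,400,260,5,s)
q=ray
E
```

```text
24.8 [ 0.38804674 -0.40953858  0.2070449 ] [0.15848496 1.20229994 0.00870457] 1.000624205108458
```

View pics/t13.png

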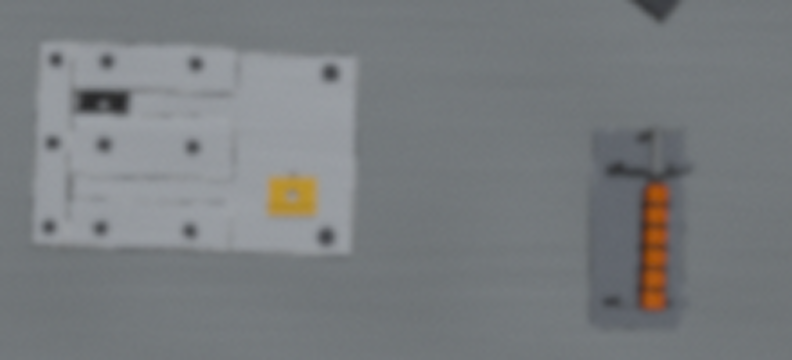

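View pics/s13.png

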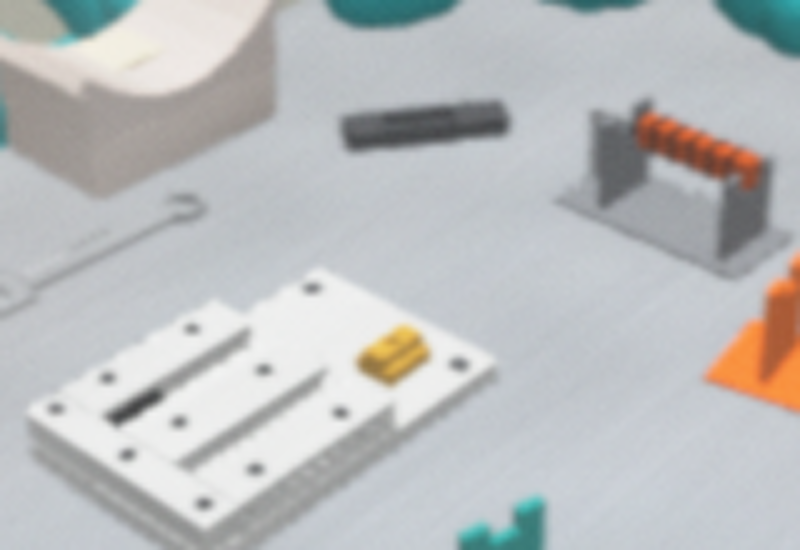

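```bash
python3 - <<'E'
from h import *
e=ray("top",235+292/3.6,145+196/3.6,.034)-L;print("nut",e@UX,e@UY)
a=cv2.imread("pics/top0.png");b=cv2.imread("pics/tfin.png")
h=lambda im:[m.mean(0)[::-1].round(2) for m in [np.argwhere(cv2.inRange(cv2.cvtColor(im[185:240,400:435],cv2.COLOR_BGR2HSV),(3,150,90),(18,255,255))>0)]]
print("handle px before/after",h(a),h(b))
d=cv2.absdiff(a,b).max(2);n,l,st,c=cv2.connectedComponentsWithStats((cv2.GaussianBlur(d,(3,3),0)>25).astype('u1'));print([s.tolist() for s in st[1:] if s[4]>6])
print(sign_off())
E
```

```text
nut 0.04325823284094353 -0.03346283505994044
handle px before/after [array([16.58, 28.65])] [array([16.25, 27.93])]
[[254, 193, 16, 8, 121], [309, 193, 15, 13, 177], [467, 230, 173, 170, 15809], [617, 358, 23, 42, 602], [613, 366, 6, 4, 17], [593, 373, 25, 9, 121], [590, 383, 8, 4, 24], [602, 382, 17, 6, 59]]
the job is handed in; nothing more can be done
None
```

I drew the yellow nut out onto the open step with the hooked pick, put the pick back in its grey stand, and handed the job in at about 25 s of the 61 s allowed.

**How it went:** I felt both slot lips and the nut's end face at about 3 N or less. The hook then went into the hole on the first try, and I drew the nut out at about 6–8 N. The largest pull the wrist sensor showed between rows was about 8 N, against the 15 N limit.

**Last checks, from the camera:**
- **Nut:** its hole is about 43 mm beyond the lip ends, inside the 20–85 mm allowed. It lies flat in both views.
- **Pick:** it rests in both notches with the hook at the hook end. Its handle is within about 0.8 px (roughly 2 mm) of where it lay at the start.
- **Other things:** the before/after picture difference shows changes only at the nut's old and new places and where the arm stood. The black nut and the bench tools show no movement.
- **Gripper:** it is open and well clear of everything.

**Disagreement:** the felt slot middle was about 1 mm off my camera estimate, within the stated 2 mm calibration error, so I went by the felt value. Seating the pick also pressed it on the stand with about 16 N for a moment. The 15 N limit covers only the nut and plate, and I eased off before letting go.

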